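Free a strap buckle from its spring bar with a forked key

TASK

Slide the steel catch tray under the blue strap buckle that hangs in the spring-bar stand. Then, with the yellow-handled fork set over the bar (only the fork, never the fingers, may press on the stand), push the red collar sideways against its spring until the buckle drops into the tray, and let the bar return slowly all the way, without letting it snap back. Finally stand the fork upright on the desk and leave everything at rest; leave the tape roll and the temperature logger alone.

Things in the scene. Friction and masses are not known exactly. Their poses are not given: they have to be found in the camera images.
- bar_stand: Grey bracket fixed to the desk, up to 108 mm high, open in front (-x) and underneath. Origin on the desk straight below the hanging buckle; x points to its back plate, y along the spring bar (from the buckle towards the red collar), z up.
- back_plate (a point): Middle of the front face of the stand's upright back plate, at x = 101, y = 63, z = 56 mm of the stand. The plate spans y = -50 to +176 mm; its foot (12 mm high) begins at x = +93 mm. Axes as the stand's.
- lug_tips (a point): Midpoint between the front ends of the two aluminium lugs, at x = -15, y = 0, z = 88 mm of the stand. The lugs reach forward from the back plate; each is 12 mm thick, at y = -22..-10 and +10..+22 mm, z = 74 to 102 mm. The buckle's eye hangs between them.
- bare_bar (a point): Fixed point on the axis of the round steel spring bar (10 mm diameter, along the stand's y), at x = 0, y = 45, z = 88 mm of the stand: middle of the 46 mm of bare bar between the nearer lug's face (y = 22) and the red collar (y = 68 at rest). Beyond the collar a fixed barrel, 30 mm thick, y = 120 to 170 mm, same axis, holds the spring.
- spring_bar (a joint): Slide of the spring bar with its red collar along the stand's +y, in m: 0 at rest, 0.036 at the stop. Pushing takes 2 N at first and 5.6 N at the stop. At about 0.028 the tip leaves the buckle's eye and the buckle falls. Let go, the bar (80 g) snaps home at more than 0.5 m/s; ease it back at well under 0.2 m/s.
- collar (a point): Centre of the red collar's face that looks along the stand's -y, towards the buckle: the face to push. The collar is a disc of 32 mm diameter, 8 mm thick, coaxial with the bar, axis 88 mm above the desk; the point moves with the bar.
- buckle: Blue plastic strap buckle: a flat frame 60 x 40 x 8 mm (x, y, z) with an eye on top (26 x 14 mm, opening 16 mm wide, top at 43 mm); about 70 g. Origin at the centre of the frame's underside, which hangs 56 mm above the desk. It hangs loosely by its eye on the bar and can swing a little about it.
- tray: Loose open steel tray, 130 x 96 x 28 mm (x, y, z), walls and floor 4 mm, about 0.2 kg. Origin at the centre of its underside. Its grip is at its -x end. It fits below the buckle, centred on the stand's origin, with its grip towards the stand's open front (-x).
- tray_grip (a point): Point in the tray's black upright grip block, 24 x 28 x 50 mm (x, y, z), 88 mm from the tray's centre along its -x and 30 mm above its underside; axes as the tray's. Grip the block across its 28 mm (along y) and slide the tray on the desk.
- fork: Loose forked bar key, 125 mm high, about 140 g, standing on its two prongs. Origin at the centre of its underside, z up. Prongs 12 x 24 x 45 mm (x, y, z) at x = -14 and +14 mm: a gap 16 mm wide, 45 mm high, open downwards and along y, below a bridge 40 x 24 mm (z = 45 to 63). To use: prongs down over the bare bar, fork's y along the bar (either way round), 24 mm deep prongs pushing the collar.
- fork_handle (a point): Point in the fork's yellow handle, 93 mm above its underside, axes as the fork's. The handle is 22 x 20 mm (x, y), from 63 to 125 mm above the underside; grip it across its y faces (20 mm apart).
- temp_logger: Bystander: white flat temperature logger, 52 x 82 x 17 mm, origin at the centre of its underside. Leave it alone.
- tape_roll: Bystander: roll of tan tape lying flat, about 98 mm across, 25 mm high, origin at the centre of its underside. Leave it alone.
Mind the look-alikes: they are no part of the job. What is meant by the tray is not turquoise, and is the larger of those in its own colour.

How it is judged:
By the outcome, as a careful person would: the job done as asked, in the order asked, and still so for the second after the job is handed in, with the robot touching nothing.
It also fails if it takes over 72 s, if anything falls off the work surface, if the arm or the gripper's body presses on something with over 40 N, if the wrist force passes 120 N, or if a joint passes its speed limit or range.

ROBOT

A 6-joint arm with a two-finger parallel gripper is mounted at the origin on a cart in front of the work surface, level with it; the furniture and walls round the work are solid. World frame = base frame: x ahead of the robot, y to its left, z up, the work surface at z = 0. Lengths are in m, angles in rad, forces in N, time in s.
With the tool pointing down it reaches from about 0.15 to 0.775 m from the base axis. Payload 6.1 kg.
Tool frame: the origin (TCP) lies on the centre line of the jaws, within the pads' length; the fingertips stand 22 mm ahead of it and the grasp point (between the pads) lies 3 mm ahead of it; z points along the fingers, y is the direction in which the jaws open and shut (so a half turn about z gives the same grasp; the last joint's range is limited). The gripper opens to 85 mm and grips with 20 to 120 N. Pads are 22 mm wide; open, the fingers measure 114 mm over their backs; the gripper's body (76 mm by 85 mm) begins 54 mm behind the grasp point. The pads swing forward as they close: fully open they stand 13 mm farther back than shut.
Start: joints at [1.137, 0.126, -0.04, 1.405, 0, 1.571], TCP at [0.221, 0.476, 0.228] pointing down, gripper open.
Joint ranges: [-2.72, 2.72], [-0.95, 1.95], [-1.27, 1.35], [-1.78, 2.02], [-1.46, 1.47], [-3.14, 3.14]. Speed limits (rad/s): [2.39, 2.39, 3.01, 3.14, 3.14, 3.14].

INTERFACE

Orientations are given as a rotation vector (axis times angle).
In Python, from workcell import read_state, grab_frame, close_job, cut_out, landmark_of gives the robot as it stands.
- The arm moves only by the tool send_rows, never from a script. Its argument "targets" is a list of rows, each an object with "offset": the shift along the tool's x, y, z in m, a list of three; "rotation": the turn, a rotation vector about the tool's x, y, z in units of 6 degrees (1.0 is 6 degrees), a list of three; "jaw": the finger opening in m, from 0 to 0.0854. In form: [{"offset": [dx, dy, dz], "rotation": [ax, ay, az], "jaw": jaw}, ...]. A call has exactly 5 rows; each row shifts and turns the pose as measured when the row begins, along the tool's axes as they then stand; what a row does not reach is not made up. A row lasts 1/12 s, in which the tool goes at most 41.7 mm and 7.16 degrees, less where a joint would pass 70% of its speed; a pose out of reach is approached as far as the arm can. A call with a gripper value outside its range is refused whole. The fingers move at their own pace and stop on an object; the grip force is fixed at half the most. Time passes only in rows, so rows that do not move let the fingers close, or fill a call up. It gives the time, the measured TCP pose, the force and the opening at its end, in the units of the state.
- read_state(): the state, without advancing time (a new reading comes with each control period).
- grab_frame(name): name is "side" or "top"; returns a dict with "pixels" (384x512x3 uint8, red, green, blue), "mtx" (3x3 intrinsics, pixels), "R" (3x3) and "t" (3): a world point X has camera coordinates R X + t. Camera axes: x right, y down, z forward; pixel columns grow to the right and rows downward; lengths in m; the calibration is good to about 2 mm. A picture is of the moment at which its call begins. There is no depth.
- close_job(): hands the job in, once; it reports no verdict.
Trained networks look in the newest picture that a camera, given by its name, has taken for a name from the list of things; names that differ only in an ending like _2 or _b are one class to them, and where a whole thing is asked for, a point or a joint stands for the part that bears it (a point fixed in the world has none). Each returns a list of dicts, best first, with "score" (0 to 1); they miss things now and then, are a little off and sometimes report something else, mostly with a low value. They report only what shows in the picture. A call takes as long as a camera call. They do not tell look-alikes from the thing itself.
- cut_out(camera, name): "mask" (384x512 bool, what is visible of it).
- landmark_of(camera, name): "centre" ([x, y, z] in m, in world coordinates, good to about 4 mm: a listed point, or the origin of a listed thing).
The state is a dict: "clock": time; "joints": joint angles; "dq": joint speeds; "effort": joint torques, N m; "eef_pos": TCP position; "tool_rot": TCP orientation; "wrist_force": force on the tool from outside, world axes, zero at the start; "torque": the same for the moment, N m; "opening": opening from 0.0 (shut) to 1.0 (fully open).
Only numpy, scipy, OpenCV 4.12 (cv2) and the standard library are available. Lean on these libraries where they do the work, as an engineer would, in place of code of your own. Each camera call takes 0.05 s, during which the arm holds its last target.

## Working session

There is one attempt and no reset: what is moved stays moved. The work goes in short steps, Python scripts to look and compute and a tool call to move; the robot and the scene stay as the last step left them, time stands still between calls to the robot, and variables do not carry over. Pictures are saved under pics/ and viewed, and the job is handed in when it is done.

Besides the shell and the picture viewer there is one more tool, called after "Emit:" as name(argument=value, ...) on one line, values as JSON. send_rows: Moves the arm, as the interface text tells. Its arguments: {"type":"object","properties":{"targets":{"type":"array","items":{"type":"object","properties":{"offset":{"type":"array","items":{"type":"number"}},"rotation":{"type":"array","items":{"type":"number"}},"jaw":{"type":"number"}}}}},"required":["targets"]}

```bash
mkdir -p pics; ls; python3 - <<'E'
from workcell import *
import cv2
s=read_state(); print(s)
for c in("side","top"):
    f=grab_frame(c); cv2.imwrite(f"pics/{c}0.png",f["pixels"][:,:,::-1])
    print(c,f["mtx"].round(1).tolist(),f["R"].round(3).tolist(),f["t"].round(3).tolist())
    for n in("bar_stand","back_plate","lug_tips","bare_bar","collar","buckle","tray","tray_grip","fork","fork_handle","temp_logger","tape_roll"):
        try: print(n,[(d["centre"] if isinstance(d["centre"],list) else d["centre"].round(3).tolist(),round(float(d["score"]),2)) for d in landmark_of(c,n)][:4])
        except Exception as e: print(n,e)
print(read_state()["clock"])
E
```

```text
pics
{'clock': 0.0, 'joints': array([ 1.13698290e+00,  1.26384659e-01, -4.05933450e-02,  1.40539931e+00,
        2.09845210e-05,  1.57080513e+00]), 'dq': array([ 0.00229247, -0.00057891,  0.0018225 , -0.00159876, -0.00195463,
        0.00151575]), 'effort': array([ 1.41120734e-03, -4.35913432e+01,  3.52923203e+01,  1.72003760e-02,
        1.01767123e-04, -6.25025280e-06]), 'eef_pos': array([0.22049914, 0.47600343, 0.22753274]), 'tool_rot': array([-6.76037381e-01, -3.06762214e+00,  2.41784269e-03]), 'wrist_force': array([-0.18714931,  0.17143251, -0.56682237]), 'torque': array([-0.04319827, -0.06363574,  0.03405433]), 'opening': 1.0009013669262243}
side [[446.6, 0.0, 258.7], [0.0, 446.6, 187.6], [0.0, 0.0, 1.0]] [[0.881, -0.472, 0.023], [-0.282, -0.565, -0.775], [0.379, 0.677, -0.631]] [-0.408, 0.301, 1.066]
bar_stand [([0.671, 0.4216, 0.0021], 0.61)]
back_plate [([0.6911, -0.0411, 0.0589], 0.82)]
lug_tips [([0.5846, -0.127, 0.0877], 0.68)]
bare_bar []
collar [([0.5855, -0.0624, 0.0862], 0.45)]
buckle [([0.6021, -0.1244, 0.0505], 0.74)]
tray [([0.345, -0.0039, -0.0023], 0.94), ([0.526
[... 618 characters left out ...]
83, -0.1296, 0.0876], 0.79), ([0.5837, -0.0551, 0.086], 0.44)]
bare_bar [([0.5932, -0.0801, 0.0889], 0.69)]
collar [([0.5841, -0.0575, 0.0847], 0.57)]
buckle [([0.607, -0.1251, 0.06], 0.74)]
tray [([0.3459, -0.0033, -0.0029], 0.85), ([0.5309, 0.2149, -0.0003], 0.83), ([0.36, 0.3061, -0.0033], 0.77), ([0.6034, -0.126, 0.0588], 0.3)]
tray_grip [([0.3232, 0.0622, 0.0227], 0.82), ([0.3867, 0.3697, 0.0179], 0.64), ([0.4425, 0.1932, 0.0259], 0.57)]
fork [([0.5182, 0.4327, 0.0027], 0.54)]
fork_handle [([0.5119, 0.4296, 0.0942], 0.83), ([0.6893, -0.0453, 0.0578], 0.68)]
temp_logger [([0.7325, 0.1823, -0.0036], 0.66), ([0.6894, -0.0456, 0.0597], 0.32)]
tape_roll [([0.6646, 0.4202, 0.0006], 0.97)]
1.3
```

View pics/side0.png

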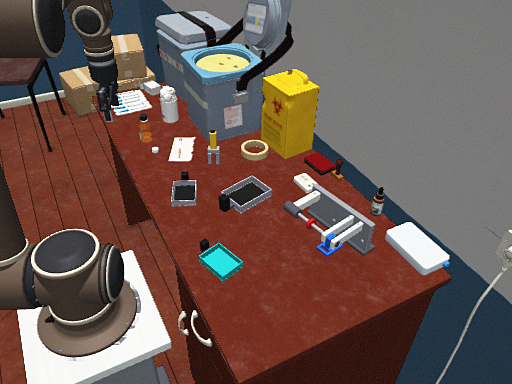

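View pics/top0.png

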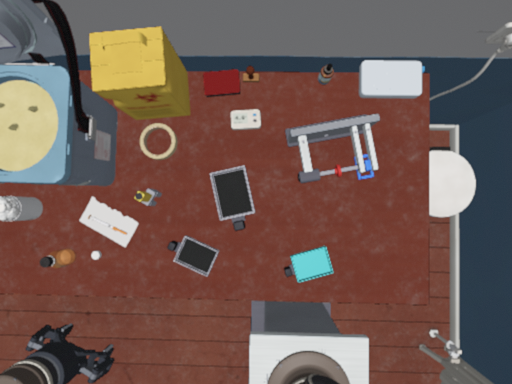

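Candidates for the tray: turquoise at top (311,264), excluded by colour; small grey at top (196,256); large grey at top (232,193) / side (247,193). I choose the large grey one. Next a close crop, and poses refined by a model overlay.

```bash
cat > h.py <<'E'
import numpy as np, cv2
from scipy.spatial.transform import Rotation as Ro
from workcell import *
def grab(c):
    f=grab_frame(c); return f
def proj(f,X):
    X=np.atleast_2d(X); c=X@np.array(f["R"]).T+np.array(f["t"]); p=c@np.array(f["mtx"]).T
    return p[:,:2]/p[:,2:]
def loc(pose,P):  # pose x,y,yaw(deg)[,z]
    x,y,a=pose[:3]; z=pose[3] if len(pose)>3 else 0
    return np.atleast_2d(P)@Ro.from_euler('z',a,degrees=True).as_matrix().T+[x,y,z]
def box(x0,x1,y0,y1,z0,z1):
    P=np.array([[x,y,z] for x in(x0,x1) for y in(y0,y1) for z in(z0,z1)])/1000
    E=[(i,j) for i in range(8) for j in range(i+1,8) if bin(i^j).count('1')==1]
    return P,E
TRAY=[box(-65,65,-48,48,0,28),box(-100,-76,-14,14,5,55)]
STAND=[box(-15,101,-22,-10,74,102),box(-15,101,10,22,74,102),box(-5,5,22,68,83,93),box(-16,16,68,76,72,104),box(-15,15,120,170,73,103),box(101,101.1,-50,176,0,108)]
FORK=[box(-20,-8,-12,12,0,45),box(8,20,-12,12,0,45),box(-20,20,-12,12,45,63),box(-11,11,-10,10,63,125)]
def over(f,objs,ctr,half,name,k=4,draw=True):
    im=f["pixels"][:,:,::-1]; u,v=[int(a) for a in ctr]
    x0,y0=max(0,u-half),max(0,v-half); cr=im[y0:v+half,x0:u+half]
    a=cv2.resize(cr,None,fx=k,fy=k,interpolation=cv2.INTER_CUBIC); b=a.copy()
    for pose,bs in objs:
        for P,E in bs:
            q=(proj(f,loc(pose,P))-[x0,y0]+.5)*k
            for i,j in E: cv2.line(b,tuple(int(t) for t in q[i]),tuple(int(t) for t in q[j]),(0,255,0),1)
    cv2.imwrite(name,np.hstack([a,b]) if draw else a)
def plan(pos,yawdeg=None,tooly=None):
    """offset and rotation (units of 6deg) from the measured pose to a downward tool at pos with tool y along angle yawdeg"""
    s=read_state(); R=Ro.from_rotvec(s["tool_rot"]).as_matrix()
    d=R.T@(np.array(pos)-s["eef_pos"])
    out=[d.round(4).tolist()]
    if yawdeg is not None:
        best=None
        for h in(0,180):
            a=np.radians(yawdeg+h); y=np.array([np.cos(a),np.sin(a),0]); z=np.array([0,0,-1.]); x=np.cross(y,z)
            rv=Ro.from_matrix(R.T@np.stack([x,y,z],1)).as_rotvec()
            if best is None or np.linalg.norm(rv)<np.linalg.norm(best): best=rv
        out.append((np.degrees(best)/6).round(3).tolist())
    print("t",s["clock"],"pos",s["eef_pos"].round(4).tolist(),"tooly",np.degrees(np.arctan2(R[1,1],R[0,1])).round(2),"tilt",np.degrees(np.arccos(-R[2,2])).round(2),"q",s["joints"].round(2).tolist(),"F",s["wrist_force"].round(1).tolist(),"op",round(float(s["opening"]),3))
    print("offset",out[0],"rot",out[1:] )
E
python3 - <<'E'
from h import *
f=grab("top"); g=grab("side"); import pickle; pickle.dump((f,g),open("f0.pkl","wb"))
T=(0.528,0.2125,12.5); S=(0.600,-0.1245,10); K=(0.515,0.43,0)
for n,o,p,h in(("tray",(T,TRAY),[.5,.2,0],50),("stand",(S,STAND),[.6,-.08,.08],50),("fork",(K,FORK),[.515,.43,.05],25)):
    for c,fr in(("top",f),("side",g)):
        over(fr,[o],proj(fr,p)[0],h,f"pics/{n}_{c}1.png",k=4 if h==50 else 8)
E
```

```text
(no output)
```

View pics/tray_top1.png

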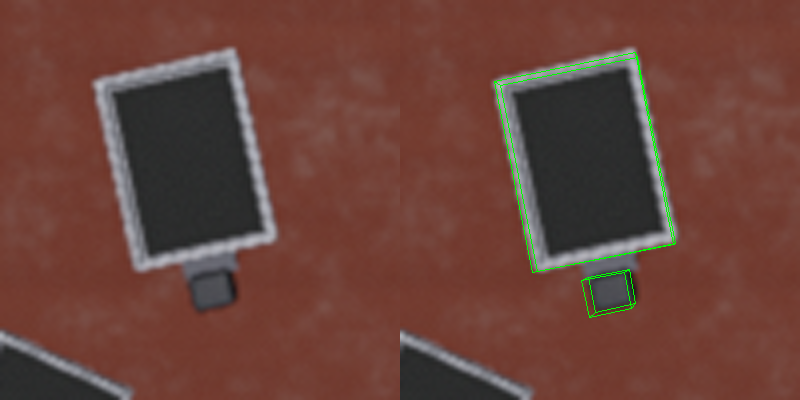

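View pics/tray_side1.png

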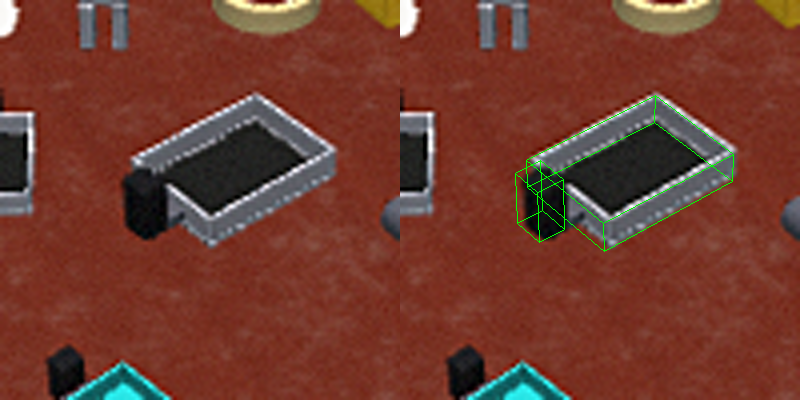

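View pics/stand_top1.png

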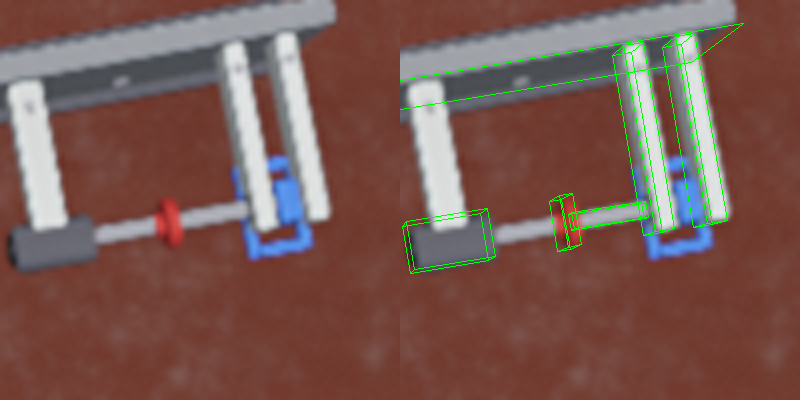

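View pics/stand_side1.png

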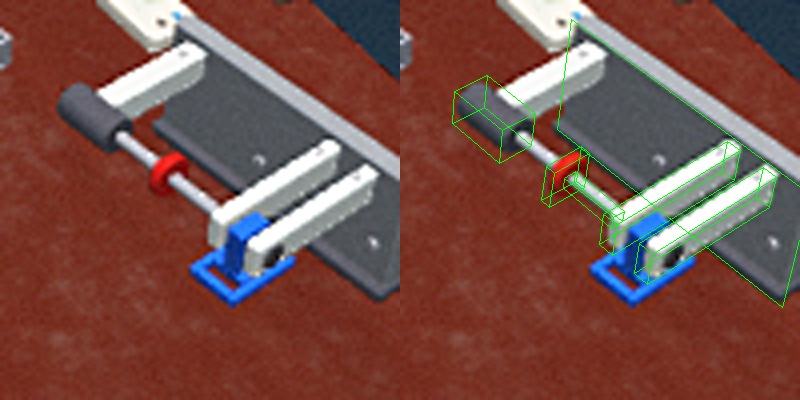

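View pics/fork_top1.png

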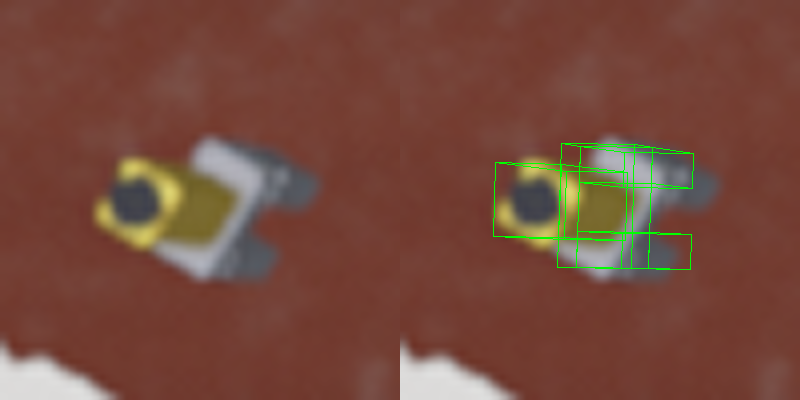

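View pics/fork_side1.png

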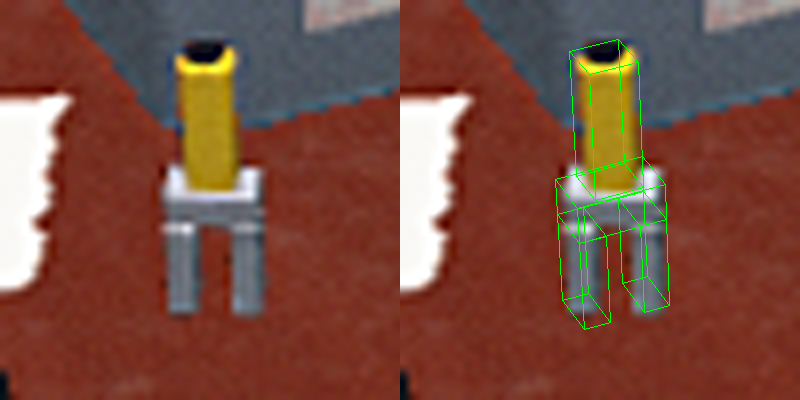

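```bash
cat > fit.py <<'E'
from h import *
import pickle; from scipy.optimize import least_squares
f,g=pickle.load(open("f0.pkl","rb"))
def org(fr,p,half): u,v=[int(a) for a in proj(fr,p)[0]]; return np.array([max(0,u-half),max(0,v-half)])
def fit(obs,p0):
    def r(p): return np.concatenate([(proj(fr,loc(p,np.array(P)/1000))-uv).ravel() for fr,P,uv in obs])
    s=least_squares(r,p0,x_scale=[.01,.01,1.],loss='soft_l1'); print(s.x.round(4),r(s.x).reshape(-1,2).round(1).tolist()); return s.x
def red(fr):
    o=org(fr,[.6,-.08,.08],50); im=fr["pixels"][o[1]:o[1]+100,o[0]:o[0]+100].astype(float)
    w=(im[...,0]>130)&(im[...,1]<70)&(im[...,2]<70); w[:,:]&=True
    n,l,st,c=cv2.connectedComponentsWithStats(w.astype(np.uint8)); print("red",st[1:,4].tolist(),c[1:].round(1).tolist()); k=1+np.argmax(st[1:,4]); return c[k]+o
rt,rs=red(f),red(g)
o=org(f,[.6,-.08,.08],50); o2=org(g,[.6,-.08,.08],50)
c=lambda o,u,v,k=4:np.array([u,v])/k+o-.5
obs=[(f,[[0,72,88]],rt),(g,[[0,72,88]],rs),
(f,[[-15,-16,102],[-15,16,102],[0,120,90]],np.array([c(o,318,217),c(o,265,228),c(o,95,238)])),
(g,[[-15,10,102],[-15,-22,102],[-15,-10,102]],np.array([c(o2,225,212),c(o2,262,243),c(o2,247,238)]))]
S=fit(obs,[.6,-.1245,10.])
o=org(f,[.5,.2,0],50);o2=org(g,[.5,.2,0],50)
T=fit([(f,[[65,48,28],[65,-48,28],[-65,48,28],[-65,-48,28],[-88,0,55]],np.array([c(o,97,81),c(o,236,49),c(o,138,270),c(o,274,241),c(o,210,290)])),
 (g,[[65,48,28],[65,-48,28],[-65,-48,28]],np.array([c(o2,256,95),c(o2,334,150),c(o2,211,217)]))],[.528,.2125,12.5])
o=org(f,[.515,.43,.05],25);o2=org(g,[.515,.43,.05],25)
K=fit([(f,[[0,0,125],[20,-12,45+18],[-20,-12,63]],np.array([c(o,135,202,8),c(o,265,172,8),c(o,205,275,8)])),
 (g,[[0,0,125],[-20,-12,0],[-8,-12,0],[8,-12,0],[20,-12,0],[-20,-12,63],[20,-12,63]],np.array([c(o2,205,52,8),c(o2,168,312,8),c(o2,196,314,8),c(o2,240,314,8),c(o2,265,312,8),c(o2,166,200,8),c(o2,262,200,8)]))],[.515,.43,-29.])
for n,oo,p,h in(("tray",(T,TRAY),[.5,.2,0],50),("stand",(S,STAND),[.6,-.08,.08],50),("fork",(K,FORK),[.515,.43,.05],25)):
    ims=[]
    for cc,fr in(("top",f),("side",g)):
        over(fr,[oo],proj(fr,p)[0],h,"/tmp/x.png",k=4 if h==50 else 8); ims.append(cv2.imread("/tmp/x.png")[:,400:])
    cv2.imwrite(f"pics/{n}_fit.png",np.hstack(ims))
E
python3 fit.py
```

```text
red [52] [[42.0, 55.0]]
red [2, 1, 8, 1, 1, 1, 1, 1, 1, 2, 1, 1, 1, 1, 1, 1, 2, 1, 1, 3, 1, 2, 2, 1, 1, 1, 1, 1, 1, 1, 37, 1, 3, 3, 2, 1, 1, 1, 1, 1, 1, 1, 2, 1, 1, 3, 1, 1, 1, 1, 2, 1, 2, 1, 1, 1, 1, 1] [[66.5, 1.0], [73.0, 1.0], [80.4, 3.8], [53.0, 4.0], [61.0, 5.0], [71.0, 4.0], [75.0, 5.0], [70.0, 6.0], [72.0, 8.0], [89.0, 11.5], [75.0, 12.0], [80.0, 14.0], [82.0, 15.0], [85.0, 19.0], [1.0, 22.0], [82.0, 24.0], [13.0, 26.5], [91.0, 26.0], [92.0, 29.0], [4.0, 31.3], [0.0, 33.0], [3.5, 35.5], [6.0, 34.5], [0.0, 36.0], [5.0, 37.0], [22.0, 36.0], [6.0, 39.0], [8.0, 39.0], [25.0, 38.0], [29.0, 39.0], [40.9, 41.4], [1.0, 42.0], [13.0, 43.0], [28.3, 42.7], [31.5, 43.5], [2.0, 44.0], [32.0, 48.0], [54.0, 48.0], [5.0, 51.0], [15.0, 57.0], [45.0, 56.0], [14.0, 62.0], [49.5, 63.5], [16.0, 65.0], [47.0, 65.0], [54.0, 68.0], [12.0, 71.0], [58.0, 71.0], [16.0, 72.0], [17.0, 74.0], [97.5, 74.5], [20.0, 77.0], [41.0, 79.5], [17.0, 85.0], [67.0, 85.0], [14.0, 86.0], [17.0, 87.0], [23.0, 88.0]]
[ 0.6048 -0.1237 13.4531] [[-1.2, -0.0], [0.2, 2.4], [-0.2, -1.2], [0.1, -1.1], [-1.3, 0.1], [-0.5, 2.7], [-0.3, 1.9], [-0.1, 0.5]]
[ 0.5302  0.2117 13.4893] [[-0.6, -0.2], [-0.4, -0.0], [-0.6, 0.1], [0.6, -0.4], [0.1, 0.2], [0.1, 0.1], [0.7, 0.7], [-0.5, 1.7]]
[  0.5157   0.4287 -27.3063] [[-0.5, -0.5], [-0.4, -0.6], [-0.3, 0.1], [0.2, 0.7], [0.4, 1.0], [0.3, 0.8], [-0.5, 0.8], [-0.2, 1.1], [-0.3, -0.2], [-0.4, -0.0]]
```

```bash
python3 -c "
import cv2,numpy as np
cv2.imwrite('pics/fit_all.png',np.vstack([cv2.resize(cv2.imread(f'pics/{n}_fit.png'),(600,300)) for n in('stand','fork')]))"
```

```text
(no output)
```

View pics/stand_fit.png

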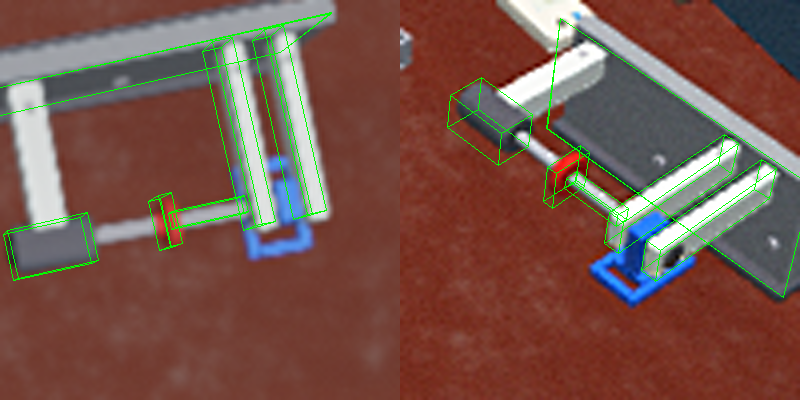

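View pics/fork_fit.png

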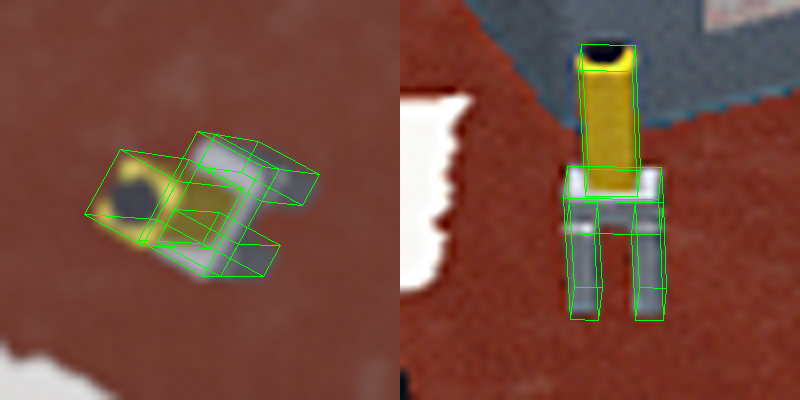

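```bash
cat > fit2.py <<'E'
exec(open("fit.py").read().split("rt,rs=")[0])
c=lambda o,u,v,k=4:np.array([u,v])/k+o-.5
A=lambda o,L,k=4:np.array([c(o,*p,k) for p in L])
o=org(f,[.6,-.08,.08],50); o2=org(g,[.6,-.08,.08],50)
ob=[]
ob+=[(0,f,[[0,72,88],[-15,-16,102],[-15,16,102],[101,-16,102],[101,16,102],[0,120,90]],A(o,[(170,222),(318,217),(266,227),(287,36),(234,45),(95,238)])),
(0,g,[[0,72,88],[-15,22,102],[-15,-10,102],[-15,-22,102],[101,-22,102]],A(o2,[(168,173),(212,215),(247,239),(262,247),(375,172)]))]
o=org(f,[.5,.2,0],50);o2=org(g,[.5,.2,0],50)
ob+=[(1,f,[[65,48,28],[65,-48,28],[-65,48,28],[-65,-48,28],[-88,0,55]],A(o,[(97,81),(236,49),(138,270),(274,241),(210,290)])),
 (1,g,[[65,48,28],[65,-48,28],[-65,-48,28],[65,-48,0]],A(o2,[(256,95),(334,150),(211,217),(334,176)]))]
o=org(f,[.515,.43,.05],25);o2=org(g,[.515,.43,.05],25)
ob+=[(2,f,[[0,0,125],[20,-12,63],[-20,-12,63]],A(o,[(135,202),(265,172),(205,275)],8)),
 (2,g,[[0,0,125],[-20,-12,0],[-8,-12,0],[8,-12,0],[20,-12,0],[-20,-12,63],[20,-12,63]],A(o2,[(205,52),(168,312),(196,314),(240,314),(265,312),(166,200),(262,200)],8))]
p0=np.array([.6,-.1245,10,.528,.2125,13,.515,.43,-28,0,0,0,0.])
def r(p):
    out=[]
    for k,fr,P,uv in ob:
        sh=p[9:11] if fr is f else p[11:13]
        out.append((proj(fr,loc(p[3*k:3*k+3],np.array(P)/1000))+sh-uv).ravel())
    return np.concatenate(out+[p[9:]])
s=least_squares(r,p0,x_scale=[.01,.01,1]*3+[1]*4,loss='soft_l1'); print(s.x.round(4)); print(np.abs(r(s.x)).mean())
i=0;rr=r(s.x)
for k,fr,P,uv in ob: print(k,rr[i:i+2*len(P)].reshape(-1,2).round(1).tolist()); i+=2*len(P)
E
python3 fit2.py
```

```text
[ 6.03000e-01 -1.25700e-01  1.15785e+01  5.30900e-01  2.12500e-01
  1.33567e+01  5.15900e-01  4.28700e-01 -2.74615e+01  4.12000e-01
  4.39900e-01  2.38000e-02 -6.71000e-01]
0.40743206386220016
0 [[-0.2, 0.2], [0.9, 0.2], [0.9, 0.2], [-0.7, -0.9], [-0.3, -0.7], [-0.4, -0.3]]
0 [[0.1, 0.6], [-0.8, -0.7], [-0.4, 0.3], [-0.7, 1.0], [1.0, -0.1]]
1 [[-0.5, -0.1], [-0.2, 0.2], [-0.6, 0.2], [0.7, -0.2], [0.1, 0.4]]
1 [[0.2, -0.8], [0.8, -0.2], [-0.5, 0.8], [0.4, 0.1]]
2 [[-0.0, -0.1], [0.1, -0.2], [0.1, 0.5]]
2 [[0.3, 0.1], [0.4, 0.3], [0.4, 0.1], [-0.5, 0.1], [-0.1, 0.4], [-0.2, -0.9], [-0.3, -0.7]]
```

```bash
python3 -c "
from h import *
plan([.4445,.1925,.13],103.3)"
```

```text
t 1.4 pos [0.2207, 0.4763, 0.2283] tooly 65.15 tilt 0.0 q [1.14, 0.13, -0.04, 1.41, -0.0, 1.57] F [-0.0, -0.1, -0.7] op 1.003
offset [-0.3224, -0.1635, 0.0983] rot [[-0.0, 0.0, -6.359]]
```

Emit:
send_rows(targets=[{"offset": [-0.035,-0.017,0.005],"rotation": [0,0,0],"jaw": 0.0854},{"offset": [-0.035,-0.017,0.005],"rotation": [0,0,0],"jaw": 0.0854},{"offset": [-0.035,-0.017,0.005],"rotation": [0,0,0],"jaw": 0.0854},{"offset": [-0.035,-0.017,0.005],"rotation": [0,0,0],"jaw": 0.0854},{"offset": [-0.035,-0.017,0.005],"rotation": [0,0,0],"jaw": 0.0854}])

```text
clock: 1.82
eef_pos: [0.3444, 0.3277, 0.2023]
tool_rot: [-0.653, -3.073, -0.006]
wrist_force: [0.8, 0.5, 0.2]
opening: 1.001
```

Emit:
send_rows(targets=[{"offset": [0,0,0.005],"rotation": [0,0,-1.15],"jaw": 0.0854},{"offset": [0,0,0.01],"rotation": [0,0,-1.15],"jaw": 0.0854},{"offset": [0,0,0.01],"rotation": [0,0,-1.15],"jaw": 0.0854},{"offset": [0,0,0.01],"rotation": [0,0,-1.15],"jaw": 0.0854},{"offset": [0,0,0.01],"rotation": [0,0,-1.15],"jaw": 0.0854}])

```text
clock: 2.23
eef_pos: [0.3511, 0.3203, 0.1574]
tool_rot: [-0.302, 3.122, 0.007]
wrist_force: [0.6, -0.6, -0.0]
opening: 1.0
```

```bash
python3 -c "
from h import *
plan([.4445,.1925,.13],103.3)"
```

```text
t 2.2333 pos [0.3511, 0.3203, 0.1574] tooly 101.06 tilt 0.4 q [0.74, 0.04, -0.29, 1.23, 0.0, 0.55] F [0.6, -0.6, -0.0] op 1.0
offset [-0.067, -0.1434, 0.0272] rot [[0.035, 0.056, -0.374]]
```

Emit:
send_rows(targets=[{"offset": [-0.017,-0.036,0.006],"rotation": [0.035,0.056,-0.374],"jaw": 0.0854},{"offset": [-0.017,-0.036,0.006],"rotation": [0,0,0],"jaw": 0.0854},{"offset": [-0.016,-0.035,0.006],"rotation": [0,0,0],"jaw": 0.0854},{"offset": [-0.012,-0.026,0.006],"rotation": [0,0,0],"jaw": 0.0854},{"offset": [0,0,0],"rotation": [0,0,0],"jaw": 0.0854}])

```text
clock: 2.65
eef_pos: [0.4433, 0.2027, 0.1301]
tool_rot: [0.392, -3.116, 0.0]
wrist_force: [-0.1, -0.9, 0.5]
opening: 1.003
```

```bash
python3 -c "
from h import *
plan([.4445,.1925,.036],103.3)"
```

```text
t 2.65 pos [0.4433, 0.2027, 0.1301] tooly 104.32 tilt 0.07 q [0.43, 0.08, -0.31, 1.18, 0.0, 0.18] F [-0.1, -0.9, 0.5] op 1.003
offset [0.0012, -0.0102, 0.0941] rot [[0.0, -0.012, 0.171]]
```

Emit:
send_rows(targets=[{"offset": [0.001,-0.01,0.018],"rotation": [0,0,0.171],"jaw": 0.0854},{"offset": [0,0,0.025],"rotation": [0,0,0],"jaw": 0.0854},{"offset": [0,0,0.025],"rotation": [0,0,0],"jaw": 0.0854},{"offset": [0,0,0.018],"rotation": [0,0,0],"jaw": 0.0854},{"offset": [0,0,0],"rotation": [0,0,0],"jaw": 0.0854}])

```text
clock: 3.07
eef_pos: [0.4473, 0.1915, 0.043]
tool_rot: [-0.353, 3.119, 0.004]
wrist_force: [-1.4, 0.1, 0.4]
opening: 1.002
```

```bash
python3 -c "
from h import *
plan([.4445,.1925,.036],103.3)
for c in('top','side'):
  f=grab(c); over(f,[((.5305,.2125,13.3),TRAY)],proj(f,[.45,.195,.05])[0],50,f'pics/g1{c}.png')
"
```

```text
t 3.0667 pos [0.4473, 0.1915, 0.043] tooly 102.9 tilt 0.22 q [0.4, 0.12, -0.46, 0.99, 0.0, 0.18] F [-1.4, 0.1, 0.4] op 1.002
offset [0.0025, 0.0016, 0.007] rot [[0.018, 0.033, -0.067]]
```

View pics/g1side.png

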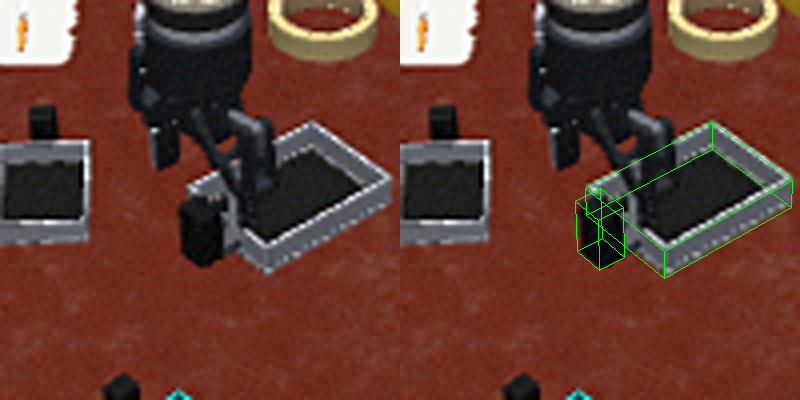

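View pics/g1top.png

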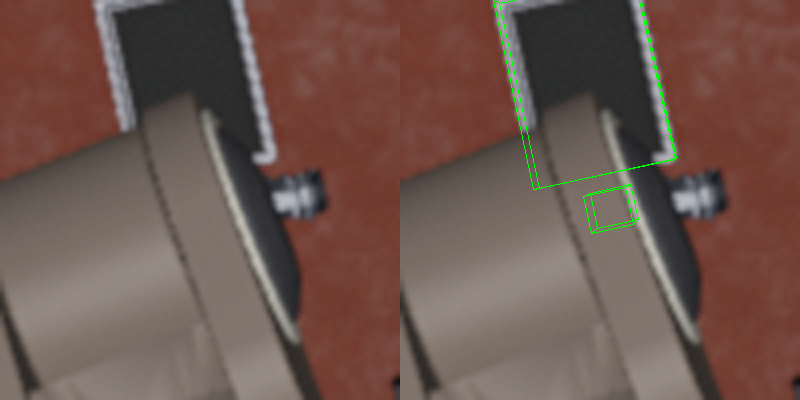

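```bash
python3 -c "
from h import *
s=read_state(); R=Ro.from_rotvec(s['tool_rot']).as_matrix()
f=grab('side')
u,v=[int(a) for a in proj(f,[.45,.195,.06])[0]]
k=10;h=32
im=cv2.resize(f['pixels'][v-h:v+h,u-h:u+h,::-1],None,fx=k,fy=k,interpolation=cv2.INTER_CUBIC)
for p in [[0,0,0],[0,.0425,0],[0,-.0425,0],[0,.0425,.009],[0,-.0425,.009],[0,0,.009]]:
  q=(proj(f,s['eef_pos']+R@np.array(p))[0]-[u-h,v-h]+.5)*k
  cv2.circle(im,tuple(int(t) for t in q),5,(0,255,0),2)
q=(proj(f,loc((.5305,.2125,13.3),[-.088,0,.055]))[0]-[u-h,v-h]+.5)*k
cv2.circle(im,tuple(int(t) for t in q),5,(0,255,255),2)
im=np.clip(im.astype(float)*1.8+20,0,255).astype('uint8')
cv2.imwrite('pics/g2.png',im[:600])
"
```

```text
(no output)
```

View pics/g2.png

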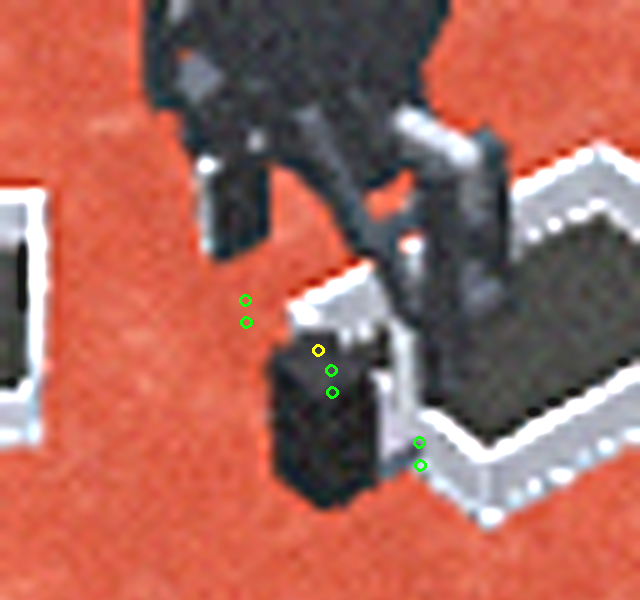

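Emit:
send_rows(targets=[{"offset": [0.0025,0.0016,0.007],"rotation": [0,0,-0.067],"jaw": 0.0854},{"offset": [0,0,0],"rotation": [0,0,0],"jaw": 0.06},{"offset": [0,0,0],"rotation": [0,0,0],"jaw": 0.05},{"offset": [0,0,0],"rotation": [0,0,0],"jaw": 0.045},{"offset": [0,0,0],"rotation": [0,0,0],"jaw": 0.045}])

```text
clock: 3.63
eef_pos: [0.4495, 0.1961, 0.0447]
tool_rot: [-0.366, 3.103, 0.01]
wrist_force: [-0.5, -1.0, 0.2]
opening: 0.527
```

```bash
cat > dbg.py <<'E'
from h import *
import sys
def dbg(name,cam='side',ctr=None,h=32,op=None,gain=1.8,k=10,objs=[]):
    s=read_state(); R=Ro.from_rotvec(s['tool_rot']).as_matrix()
    f=grab(cam)
    ctr=s['eef_pos']+[0,0,.02] if ctr is None else ctr
    u,v=[int(a) for a in proj(f,ctr)[0]]
    im=cv2.resize(f['pixels'][v-h:v+h,u-h:u+h,::-1],None,fx=k,fy=k,interpolation=cv2.INTER_CUBIC)
    im=np.clip(im.astype(float)*gain+20,0,255).astype('uint8'); raw=im.copy()
    w=.0427*s['opening']; z=.022-.013*s['opening']
    for p in [[0,0,0],[0,w,z],[0,-w,z]]:
      q=(proj(f,s['eef_pos']+R@np.array(p))[0]-[u-h,v-h]+.5)*k
      cv2.circle(im,tuple(int(t) for t in q),5,(0,255,0),2)
    for pose,bs in objs:
      for P,E in bs:
        q=(proj(f,loc(pose,P))-[u-h,v-h]+.5)*k
        for i,j in E: cv2.line(im,tuple(int(t) for t in q[i]),tuple(int(t) for t in q[j]),(0,255,0),1)
    cv2.imwrite(name,im[:600,:800])
E
python3 -c "
from dbg import *
plan([.4445,.1925,.036],103.3)
dbg('pics/g3.png')
"
```

```text
t 3.6333 pos [0.4495, 0.1961, 0.0447] tooly 103.47 tilt 1.02 q [0.41, 0.12, -0.46, 0.97, 0.0, 0.18] F [-0.5, -1.0, 0.2] op 0.527
offset [0.0059, -0.0023, 0.0085] rot [[0.042, 0.165, 0.027]]
```

View pics/g3.png

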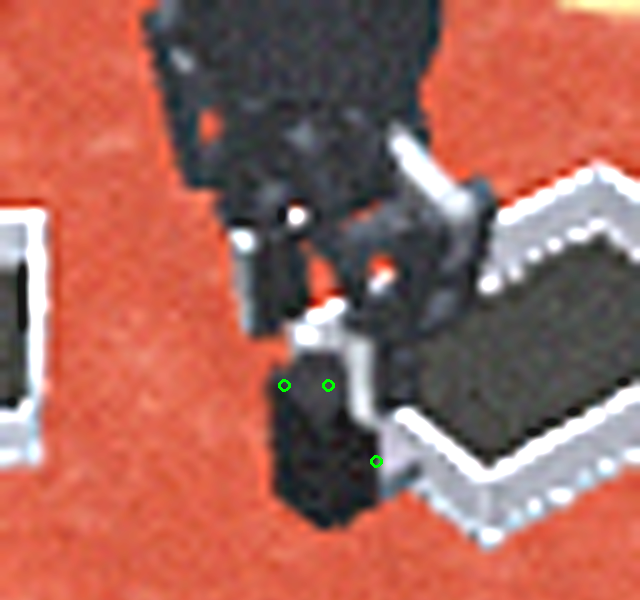

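```bash
python3 -c "
from h import *
import pickle
f,g=pickle.load(open('f0.pkl','rb'))
p=np.array([.2205,.476,.2275])
a=np.radians(65.15);y=np.array([np.cos(a),np.sin(a),0])
X=np.array([p,p+.0427*y+[0,0,-.009],p-.0427*y+[0,0,-.009],p+[0,0,.051]])
for n,fr in(('t',f),('s',g)):
  q=proj(fr,X); print(n,q.round(1).tolist())
  u,v=[int(t) for t in q[0]]; x0=max(0,u-35);y0=max(0,v-35)
  im=cv2.resize(fr['pixels'][y0:v+35,x0:u+35,::-1],None,fx=8,fy=8,interpolation=cv2.INTER_CUBIC)
  im=np.clip(im*1.5+20.,0,255).astype('uint8')
  for t in q: cv2.circle(im,tuple(int(z) for z in (t-[x0,y0]+.5)*8),4,(0,255,0),2)
  cv2.imwrite(f'pics/st_{n}.png',im[:600])
"
```

```text
t [[93.6, 334.5], [78.0, 323.9], [113.5, 342.1], [81.0, 344.1]]
s [[113.1, 118.0], [116.3, 113.4], [110.8, 128.2], [109.9, 102.6]]
```

View pics/st_t.png

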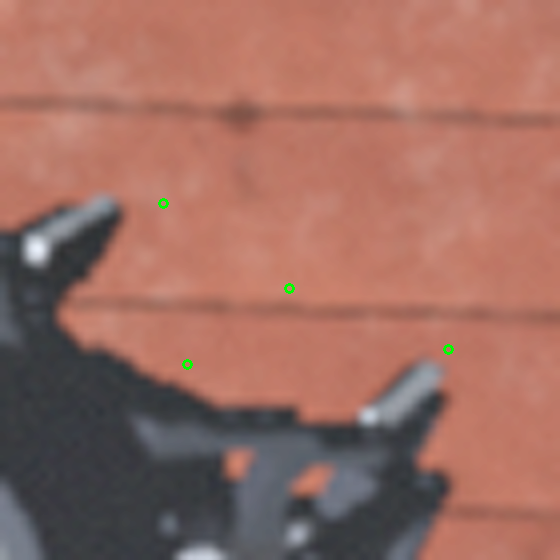

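View pics/st_s.png

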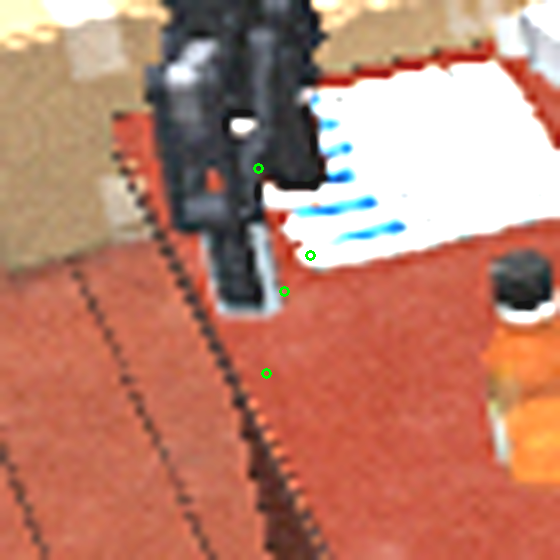

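```bash
python3 -c "
from h import *
import pickle
from scipy.optimize import least_squares
f,g=pickle.load(open('f0.pkl','rb'))
for a,b in(((110,205),(297,183)),((437,370),(250,308))):
  qa=np.array(a)/8-.5+[58,299]; qb=np.array(b)/8-.5+[78,83]
  s=least_squares(lambda X:np.r_[proj(f,X)[0]-qa,proj(g,X)[0]-qb],[.22,.476,.22]); print(s.x.round(4),s.fun.round(1))
"
```

```text
[0.2432 0.5181 0.2409] [-0.5  1.   1.7  0.7]
[0.2046 0.4309 0.243 ] [-0.6  1.1  1.7  0.7]
```

The gripper appears about 24 mm higher in both cameras than the TCP reading suggests. The xy agrees. I go down in small steps and watch force and picture.

Emit:
send_rows(targets=[{"offset": [0.006,-0.002,0.004],"rotation": [0.042,0.165,0],"jaw": 0.065},{"offset": [0,0,0.005],"rotation": [0,0,0],"jaw": 0.065},{"offset": [0,0,0.005],"rotation": [0,0,0],"jaw": 0.065},{"offset": [0,0,0.003],"rotation": [0,0,0],"jaw": 0.065},{"offset": [0,0,0],"rotation": [0,0,0],"jaw": 0.065}])

```text
clock: 4.1
eef_pos: [0.4439, 0.1924, 0.0261]
tool_rot: [0.368, -3.119, 0.001]
wrist_force: [0.8, -0.1, -0.2]
opening: 0.759
```

```bash
python3 -c "
from dbg import *
plan([.4445,.1925,.02],103.3)
dbg('pics/g4.png')
"
```

```text
t 4.1 pos [0.4439, 0.1924, 0.0261] tooly 103.45 tilt 0.08 q [0.41, 0.13, -0.49, 0.95, -0.0, 0.17] F [0.8, -0.1, -0.2] op 0.759
offset [-0.0007, -0.0, 0.0061] rot [[-0.004, -0.013, 0.025]]
```

View pics/g4.png

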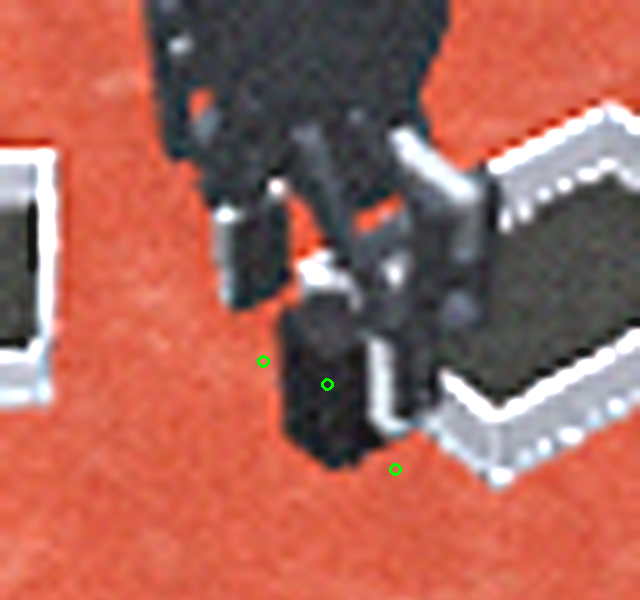

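Emit:
send_rows(targets=[{"offset": [0,0,0.005],"rotation": [0,0,0],"jaw": 0.065},{"offset": [0,0,0.005],"rotation": [0,0,0],"jaw": 0.065},{"offset": [0,0,0],"rotation": [0,0,0],"jaw": 0.04},{"offset": [0,0,0],"rotation": [0,0,0],"jaw": 0.02},{"offset": [0,0,0],"rotation": [0,0,0],"jaw": 0.02}])

```text
clock: 4.57
eef_pos: [0.4437, 0.1923, 0.0148]
tool_rot: [0.367, -3.118, 0.001]
wrist_force: [-0.2, -1.1, 0.8]
opening: 0.34
```

```bash
python3 -c "
from dbg import *
plan([.4445,.1925,.016],103.3)
dbg('pics/g5.png')
"
```

```text
t 4.5667 pos [0.4437, 0.1923, 0.0148] tooly 103.44 tilt 0.12 q [0.41, 0.14, -0.5, 0.93, -0.0, 0.17] F [-0.2, -1.1, 0.8] op 0.34
offset [-0.0008, 0.0, -0.0012] rot [[-0.005, -0.019, 0.024]]
```

View pics/g5.png

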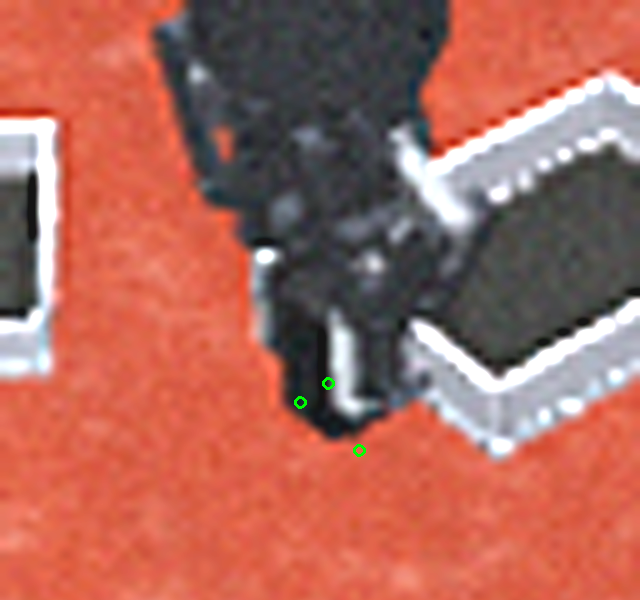

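```bash
python3 -c "
from h import *
plan([.4567,-.1537,.0155],101)"
```

```text
t 4.6167 pos [0.4437, 0.1923, 0.0151] tooly 103.45 tilt 0.11 q [0.41, 0.14, -0.5, 0.93, -0.0, 0.17] F [-0.3, -0.9, -1.8] op 0.315
offset [0.0679, -0.3395, -0.0001] rot [[-0.005, -0.018, 0.408]]
```

Emit:
send_rows(targets=[{"offset": [0.002,-0.01,-0.0005],"rotation": [0,0,0.1],"jaw": 0.02},{"offset": [0.004,-0.02,0],"rotation": [0,0,0.1],"jaw": 0.02},{"offset": [0.005,-0.025,0],"rotation": [0,0,0.1],"jaw": 0.02},{"offset": [0.005,-0.025,0],"rotation": [0,0,0.1],"jaw": 0.02},{"offset": [0.005,-0.025,0],"rotation": [0,0,0],"jaw": 0.02}])

```text
clock: 5.03
eef_pos: [0.4446, 0.0835, 0.0151]
tool_rot: [0.31, -3.124, 0.0]
wrist_force: [0.2, 0.8, -1.6]
opening: 0.323
```

```bash
python3 -c "
from h import *
plan([.4567,-.1537,.0155],101)"
```

```text
t 5.0333 pos [0.4446, 0.0835, 0.0151] tooly 101.33 tilt 0.15 q [0.19, 0.09, -0.57, 0.92, 0.0, -0.01] F [0.2, 0.8, -1.6] op 0.323
offset [0.0347, -0.235, -0.0003] rot [[0.001, -0.025, 0.054]]
```

Emit:
send_rows(targets=[{"offset": [0.004,-0.025,0],"rotation": [0,0,0.05],"jaw": 0.02},{"offset": [0.004,-0.025,0],"rotation": [0,0,0],"jaw": 0.02},{"offset": [0.004,-0.025,0],"rotation": [0,0,0],"jaw": 0.02},{"offset": [0.004,-0.025,0],"rotation": [0,0,0],"jaw": 0.02},{"offset": [0.004,-0.025,0],"rotation": [0,0,0],"jaw": 0.02}])

```text
clock: 5.45
eef_pos: [0.4461, -0.0515, 0.0153]
tool_rot: [0.299, -3.124, 0.001]
wrist_force: [0.4, -0.4, -2.4]
opening: 0.318
```

```bash
python3 -c "
from h import *
plan([.4567,-.1537,.0155],101)"
```

```text
t 5.45 pos [0.4461, -0.0515, 0.0153] tooly 100.94 tilt 0.18 q [-0.11, 0.08, -0.57, 0.92, -0.0, -0.31] F [0.4, -0.4, -2.4] op 0.318
offset [0.009, -0.1023, -0.0001] rot [[-0.003, -0.031, -0.01]]
```

Emit:
send_rows(targets=[{"offset": [0.002,-0.025,0],"rotation": [0,0,0],"jaw": 0.02},{"offset": [0.002,-0.025,0],"rotation": [0,0,0],"jaw": 0.02},{"offset": [0.001,-0.02,0],"rotation": [0,0,0],"jaw": 0.02},{"offset": [0.001,-0.015,0],"rotation": [0,0,0],"jaw": 0.02},{"offset": [0,-0.005,0],"rotation": [0,0,0],"jaw": 0.02}])

```text
clock: 5.87
eef_pos: [0.4538, -0.1515, 0.0155]
tool_rot: [0.287, -3.124, 0.003]
wrist_force: [0.5, 0.3, -1.4]
opening: 0.318
```

```bash
python3 -c "
from h import *
plan([.5146,-.142,.0155],101)
S=(.602,-.1255,11)
for c in('top','side'):
  f=grab(c); over(f,[(S,STAND)],proj(f,[.56,-.12,.05])[0],50,f'pics/t6{c}.png')
"
```

```text
t 5.8667 pos [0.4538, -0.1515, 0.0155] tooly 100.49 tilt 0.28 q [-0.32, 0.13, -0.51, 0.93, -0.0, -0.5] F [0.5, 0.3, -1.4] op 0.318
offset [-0.0615, -0.0017, -0.0003] rot [[-0.015, -0.043, -0.085]]
```

View pics/t6side.png

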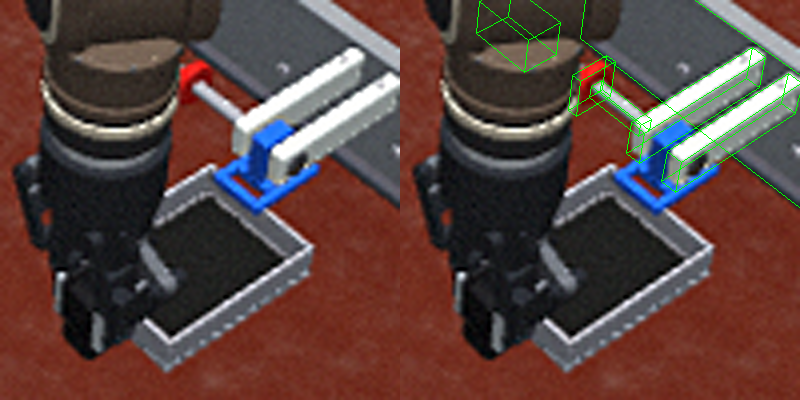

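View pics/t6top.png

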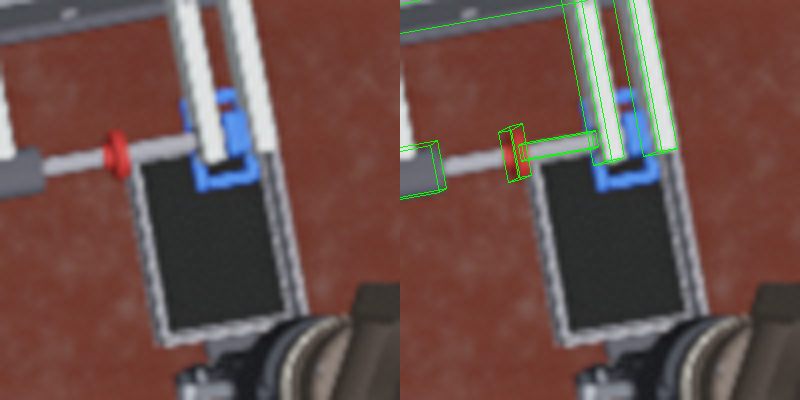

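Emit:
send_rows(targets=[{"offset": [-0.008,0,0],"rotation": [0,0,0],"jaw": 0.02},{"offset": [-0.014,-0.0005,0],"rotation": [0,0,0],"jaw": 0.02},{"offset": [-0.014,-0.0005,0],"rotation": [0,0,0],"jaw": 0.02},{"offset": [-0.012,0,0],"rotation": [0,0,0],"jaw": 0.02},{"offset": [-0.007,0,0],"rotation": [0,0,0],"jaw": 0.02}])

```text
clock: 6.38
eef_pos: [0.5108, -0.1371, 0.0156]
tool_rot: [0.29, -3.123, 0.001]
wrist_force: [0.3, -0.5, -1.0]
opening: 0.319
```

```bash
python3 -c "
from h import *
plan([.5146,-.142,.0155],101)"
```

```text
t 6.3833 pos [0.5108, -0.1371, 0.0156] tooly 100.6 tilt 0.3 q [-0.26, 0.22, -0.4, 0.95, -0.0, -0.45] F [0.3, -0.5, -1.0] op 0.319
offset [-0.0028, -0.0055, 0.0] rot [[-0.002, -0.05, -0.066]]
```

Emit:
send_rows(targets=[{"offset": [-0.002,-0.003,0],"rotation": [0,0,0],"jaw": 0.02},{"offset": [-0.001,-0.002,0],"rotation": [0,0,0],"jaw": 0.02},{"offset": [0,0,0],"rotation": [0,0,0],"jaw": 0.02},{"offset": [0,0,0],"rotation": [0,0,0],"jaw": 0.02},{"offset": [0,0,0],"rotation": [0,0,0],"jaw": 0.02}])

```text
clock: 6.8
eef_pos: [0.5179, -0.1393, 0.0152]
tool_rot: [0.298, -3.123, 0.001]
wrist_force: [1.4, 0.4, -0.9]
opening: 0.313
```

```bash
python3 -c "
from h import *
plan([.5146,-.142,.0155],101)
S=(.602,-.1255,11); T=(.602,-.1255,10.5)
for c in('top','side'):
  f=grab(c); over(f,[(T,TRAY)],proj(f,[.57,-.12,.05])[0],50,f'pics/t7{c}.png')
"
```

```text
t 6.8 pos [0.5179, -0.1393, 0.0152] tooly 100.89 tilt 0.28 q [-0.26, 0.24, -0.38, 0.95, -0.0, -0.45] F [1.4, 0.4, -0.9] op 0.313
offset [0.0037, -0.002, -0.0003] rot [[-0.0, -0.047, -0.019]]
```

View pics/t7side.png

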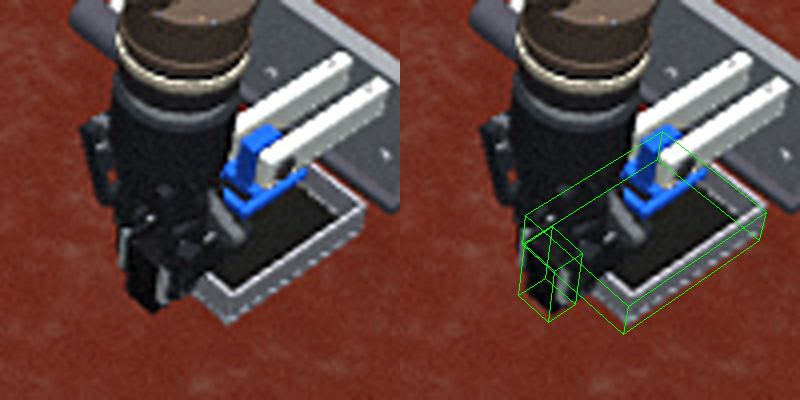

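View pics/t7top.png

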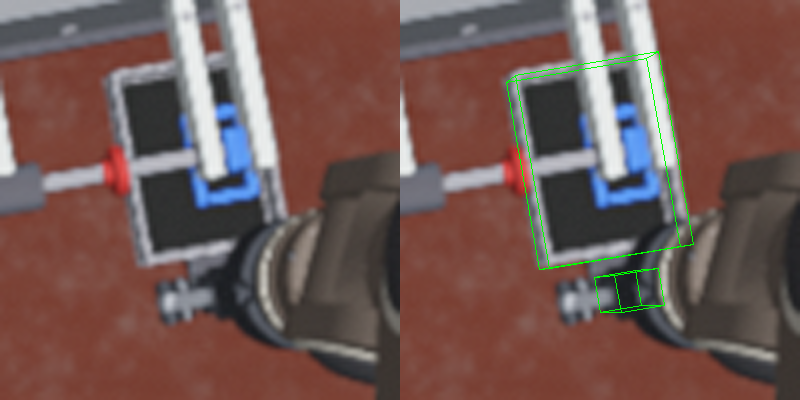

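Emit:
send_rows(targets=[{"offset": [0.003,-0.002,0],"rotation": [0,0,0],"jaw": 0.02},{"offset": [0,-0.001,0],"rotation": [0,0,0],"jaw": 0.02},{"offset": [0,0,0],"rotation": [0,0,0],"jaw": 0.02},{"offset": [0,0,0],"rotation": [0,0,0],"jaw": 0.04},{"offset": [0,0,0],"rotation": [0,0,0],"jaw": 0.0854}])

```text
clock: 7.32
eef_pos: [0.5142, -0.1434, 0.0155]
tool_rot: [0.296, -3.123, 0.0]
wrist_force: [0.1, -0.5, -0.9]
opening: 0.592
```

Emit:
send_rows(targets=[{"offset": [0,0,0],"rotation": [0,0,0],"jaw": 0.0854},{"offset": [0,0,0],"rotation": [0,0,0],"jaw": 0.0854},{"offset": [0.0,0,-0.01],"rotation": [0,0,0],"jaw": 0.0854},{"offset": [0.0,0,-0.025],"rotation": [0,0,0],"jaw": 0.0854},{"offset": [0.0,0,-0.035],"rotation": [0,0,0],"jaw": 0.0854}])

```text
clock: 7.73
eef_pos: [0.5095, -0.1422, 0.0814]
tool_rot: [0.295, -3.11, -0.007]
wrist_force: [1.1, -0.3, -0.3]
opening: 1.004
```

```bash
python3 -c "
from h import *
plan([.5157,.4287,.22],62)"
```

```text
t 7.7333 pos [0.5095, -0.1422, 0.0814] tooly 100.82 tilt 1.02 q [-0.27, 0.19, -0.29, 1.11, -0.0, -0.46] F [1.1, -0.3, -0.3] op 1.004
offset [-0.1109, 0.5604, -0.1371] rot [[0.002, -0.174, 6.47]]
```

Emit:
send_rows(targets=[{"offset": [0.02,0.0,-0.035],"rotation": [0,-0.174,0],"jaw": 0.0854},{"offset": [0.015,0.02,-0.03],"rotation": [0,0,0.5],"jaw": 0.0854},{"offset": [0.01,0.035,-0.02],"rotation": [0,0,1],"jaw": 0.0854},{"offset": [0,0.038,-0.01],"rotation": [0,0,1],"jaw": 0.0854},{"offset": [-0.008,0.039,0],"rotation": [0,0,1],"jaw": 0.0854}])

```text
clock: 8.15
eef_pos: [0.467, -0.0264, 0.1921]
tool_rot: [0.298, 3.114, 0.006]
wrist_force: [1.6, -0.3, -0.5]
opening: 0.997
```

```bash
python3 -c "
from h import *
plan([.5157,.4287,.2],62)"
```

```text
t 8.15 pos [0.467, -0.0264, 0.1921] tooly 79.09 tilt 0.79 q [-0.06, 0.01, -0.24, 1.3, 0.0, 0.13] F [1.6, -0.3, -0.5] op 0.997
offset [0.0382, 0.4562, -0.006] rot [[0.068, 0.113, 2.847]]
```

Emit:
send_rows(targets=[{"offset": [0.004,0.04,-0.002],"rotation": [0.068,0.113,0.6],"jaw": 0.0854},{"offset": [0.006,0.04,0],"rotation": [0,0,0.6],"jaw": 0.0854},{"offset": [0.009,0.04,0],"rotation": [0,0,0.6],"jaw": 0.0854},{"offset": [0.011,0.039,0],"rotation": [0,0,0.6],"jaw": 0.0854},{"offset": [0.013,0.038,0],"rotation": [0,0,0.4],"jaw": 0.0854}])

```text
clock: 8.57
eef_pos: [0.4896, 0.1807, 0.2033]
tool_rot: [0.783, 3.029, 0.004]
wrist_force: [0.4, -0.8, 0.3]
opening: 1.002
```

Emit:
send_rows(targets=[{"offset": [0.015,0.036,0],"rotation": [0,0,0],"jaw": 0.0854},{"offset": [0.015,0.036,0],"rotation": [0,0,0],"jaw": 0.0854},{"offset": [0.015,0.036,0],"rotation": [0,0,0],"jaw": 0.0854},{"offset": [0.013,0.032,0],"rotation": [0,0,0],"jaw": 0.0854},{"offset": [0,0,0],"rotation": [0,0,0],"jaw": 0.0854}])

```text
clock: 8.98
eef_pos: [0.5056, 0.3462, 0.2077]
tool_rot: [0.775, 3.028, 0.012]
wrist_force: [-0.2, -1.1, -0.8]
opening: 0.996
```

```bash
python3 -c "
from h import *
plan([.5157,.4287,.2],62)"
```

```text
t 8.9833 pos [0.5056, 0.3462, 0.2077] tooly 61.29 tilt 1.03 q [0.6, 0.28, 0.11, 1.38, -0.01, 1.11] F [-0.2, -1.1, -0.8] op 0.996
offset [0.0309, 0.0771, 0.0082] rot [[0.109, 0.133, -0.12]]
```

Emit:
send_rows(targets=[{"offset": [0.01,0.025,0.002],"rotation": [0.109,0.133,-0.12],"jaw": 0.0854},{"offset": [0.01,0.026,0.002],"rotation": [0,0,0],"jaw": 0.0854},{"offset": [0.01,0.025,0.003],"rotation": [0,0,0],"jaw": 0.0854},{"offset": [0,0,0],"rotation": [0,0,0],"jaw": 0.0854},{"offset": [0,0,0],"rotation": [0,0,0],"jaw": 0.0854}])

```text
clock: 9.4
eef_pos: [0.5134, 0.4327, 0.2027]
tool_rot: [-0.752, -3.05, 0.002]
wrist_force: [-0.5, -0.6, 0.5]
opening: 1.0
```

```bash
python3 -c "
from dbg import *
plan([.5157,.4287,.135],62)
K=(.5157,.4287,-28)
dbg('pics/k1.png',ctr=[.5157,.4287,.11],h=30,objs=[(K,FORK)])
dbg('pics/k1t.png',cam='top',ctr=[.5157,.4287,.11],h=30,objs=[(K,FORK)])
"
```

```text
t 9.4 pos [0.5134, 0.4327, 0.2027] tooly 62.28 tilt 0.09 q [0.7, 0.42, 0.28, 1.44, -0.0, 1.18] F [-0.5, -0.6, 0.5] op 1.0
offset [-0.0039, -0.0024, 0.0677] rot [[-0.015, -0.001, 0.047]]
```

View pics/k1.png

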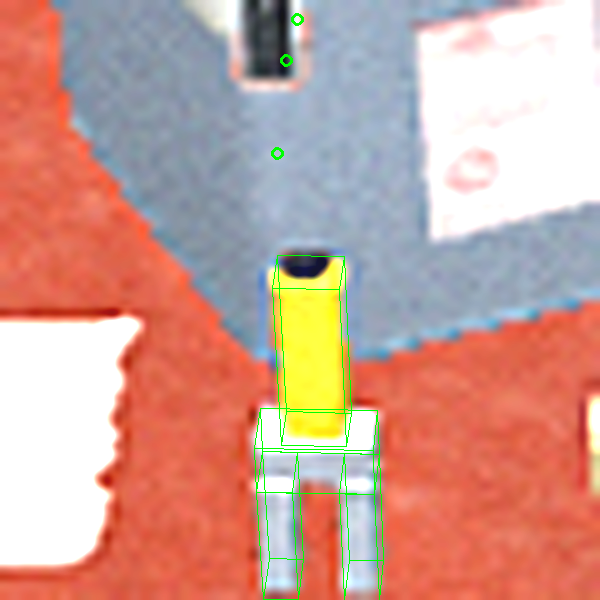

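View pics/k1t.png

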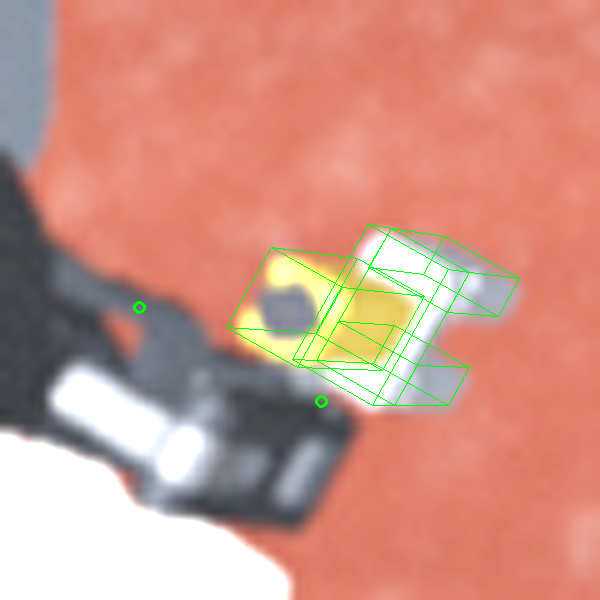

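Emit:
send_rows(targets=[{"offset": [-0.005,-0.002,0.015],"rotation": [0,0,0],"jaw": 0.0854},{"offset": [0,0,0.02],"rotation": [0,0,0],"jaw": 0.0854},{"offset": [0,0,0.02],"rotation": [0,0,0],"jaw": 0.0854},{"offset": [0,0,0.015],"rotation": [0,0,0],"jaw": 0.0854},{"offset": [0,0,0],"rotation": [0,0,0],"jaw": 0.0854}])

```text
clock: 9.92
eef_pos: [0.5184, 0.4216, 0.1363]
tool_rot: [0.762, 3.043, 0.005]
wrist_force: [0.1, 0.8, 0.5]
opening: 1.004
```

```bash
python3 -c "
from dbg import *
plan([.5175,.428,.075],62)
K=(.5157,.4287,-28)
dbg('pics/k2.png',ctr=[.5157,.4287,.11],h=30,objs=[])
dbg('pics/k2t.png',cam='top',ctr=[.5157,.4287,.11],h=30,objs=[])
"
```

```text
t 9.9167 pos [0.5184, 0.4216, 0.1363] tooly 61.89 tilt 0.3 q [0.68, 0.41, 0.13, 1.28, -0.0, 1.17] F [0.1, 0.8, 0.5] op 1.004
offset [0.004, 0.005, 0.0613] rot [[0.039, 0.032, -0.018]]
```

View pics/k2.png

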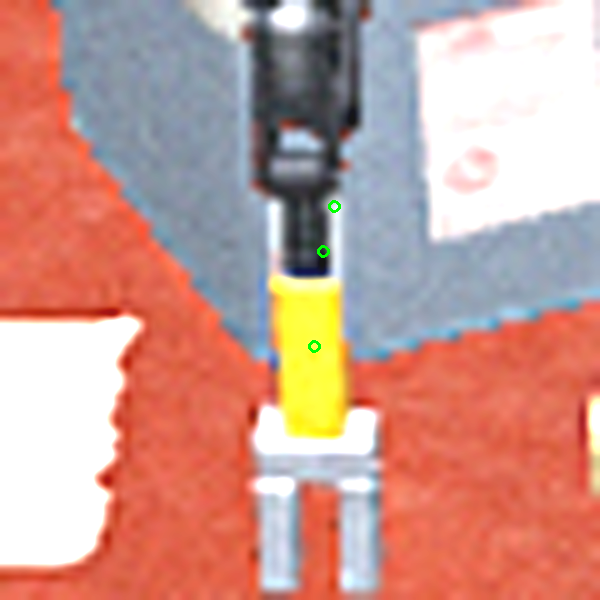

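View pics/k2t.png

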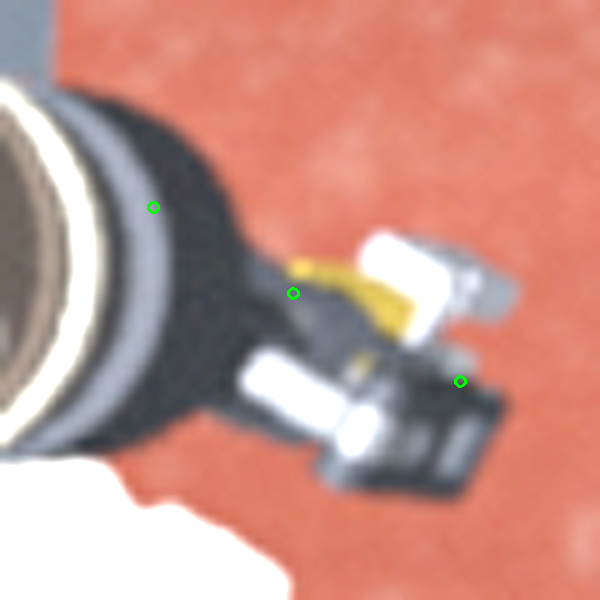

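Emit:
send_rows(targets=[{"offset": [0.003,0.005,0.013],"rotation": [0.04,0.03,0],"jaw": 0.0854},{"offset": [0,0,0.018],"rotation": [0,0,0],"jaw": 0.0854},{"offset": [0,0,0.015],"rotation": [0,0,0],"jaw": 0.0854},{"offset": [0,0,0.008],"rotation": [0,0,0],"jaw": 0.0854},{"offset": [0,0,0],"rotation": [0,0,0],"jaw": 0.0854}])

```text
clock: 10.43
eef_pos: [0.5226, 0.4307, 0.0899]
tool_rot: [0.764, 3.039, 0.019]
wrist_force: [-0.1, -0.2, 0.2]
opening: 1.0
```

```bash
python3 -c "
from dbg import *
plan([.5179,.4275,.075],62)
dbg('pics/k3.png',ctr=[.5157,.4287,.11],h=30,objs=[])
"
```

```text
t 10.4333 pos [0.5226, 0.4307, 0.0899] tooly 61.79 tilt 0.84 q [0.69, 0.43, 0.06, 1.18, 0.0, 1.18] F [-0.1, -0.2, 0.2] op 1.0
offset [0.0027, -0.0053, 0.0148] rot [[0.13, 0.051, -0.036]]
```

View pics/k3.png

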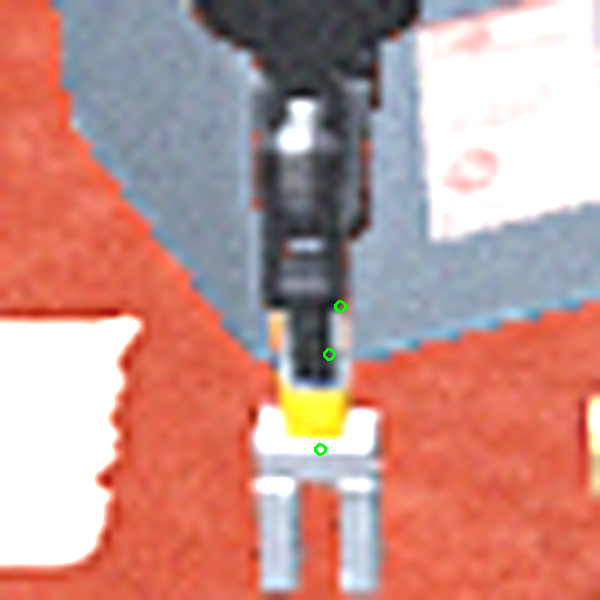

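Emit:
send_rows(targets=[{"offset": [0.002,-0.005,0.007],"rotation": [0.13,0.05,0],"jaw": 0.0854},{"offset": [0,0,0.006],"rotation": [0,0,0],"jaw": 0.0854},{"offset": [0,0,0.002],"rotation": [0,0,0],"jaw": 0.0854},{"offset": [0,0,0],"rotation": [0,0,0],"jaw": 0.0854},{"offset": [0,0,0],"rotation": [0,0,0],"jaw": 0.0854}])

```text
clock: 10.9
eef_pos: [0.5194, 0.4284, 0.0773]
tool_rot: [0.765, 3.045, 0.004]
wrist_force: [-0.0, 0.2, 0.1]
opening: 0.997
```

```bash
python3 -c "
from dbg import *
plan([.5179,.4275,.075],62)"
```

```text
t 10.9 pos [0.5194, 0.4284, 0.0773] tooly 61.8 tilt 0.17 q [0.69, 0.44, 0.04, 1.17, 0.0, 1.18] F [-0.0, 0.2, 0.1] op 0.997
offset [0.0009, -0.0015, 0.0023] rot [[0.027, 0.011, -0.034]]
```

Close on the handle.

Emit:
send_rows(targets=[{"offset": [0.001,-0.001,0.001],"rotation": [0,0,0],"jaw": 0.06},{"offset": [0,0,0],"rotation": [0,0,0],"jaw": 0.04},{"offset": [0,0,0],"rotation": [0,0,0],"jaw": 0.03},{"offset": [0,0,0],"rotation": [0,0,0],"jaw": 0.01},{"offset": [0,0,0],"rotation": [0,0,0],"jaw": 0.01}])

```text
clock: 11.32
eef_pos: [0.5184, 0.4284, 0.0775]
tool_rot: [0.765, 3.044, 0.006]
wrist_force: [0.5, -1.0, -0.1]
opening: 0.302
```

Emit:
send_rows(targets=[{"offset": [0,0,0],"rotation": [0,0,0],"jaw": 0.01},{"offset": [0,0,0],"rotation": [0,0,0],"jaw": 0.01},{"offset": [0,0,-0.01],"rotation": [0,0,0],"jaw": 0.01},{"offset": [0,0,-0.02],"rotation": [0,0,0],"jaw": 0.01},{"offset": [0,0,-0.02],"rotation": [0,0,0],"jaw": 0.01}])

```text
clock: 11.73
eef_pos: [0.5157, 0.426, 0.1239]
tool_rot: [-0.765, -3.044, 0.007]
wrist_force: [-0.7, -0.3, -0.9]
opening: 0.232
```

```bash
python3 -c "
from dbg import *
plan([.5179,.4275,.2],62)
dbg('pics/k4.png',ctr=[.5157,.4287,.15],h=30,objs=[])
"
```

```text
t 11.7333 pos [0.5157, 0.426, 0.1239] tooly 61.79 tilt 0.32 q [0.69, 0.42, 0.12, 1.27, 0.0, 1.18] F [-0.7, -0.3, -0.9] op 0.232
offset [-0.0011, 0.002, -0.0761] rot [[-0.049, -0.02, -0.035]]
```

View pics/k4.png

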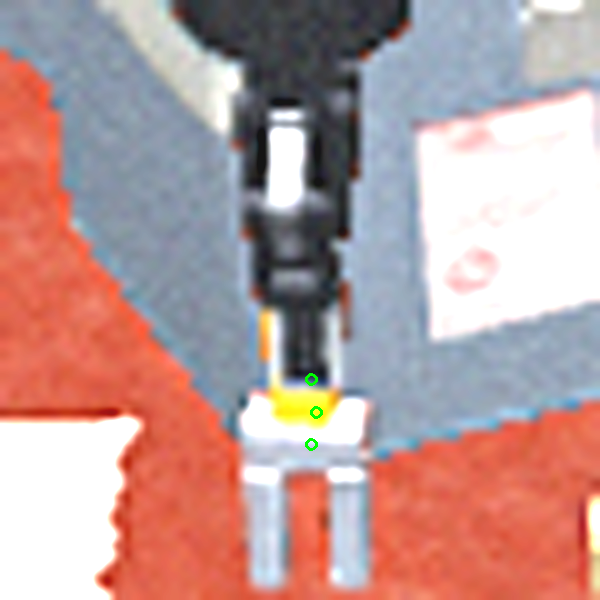

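Emit:
send_rows(targets=[{"offset": [0,0,-0.03],"rotation": [0,0,0],"jaw": 0.01},{"offset": [0,0,-0.03],"rotation": [0,0,0],"jaw": 0.01},{"offset": [0,-0.01,-0.02],"rotation": [0,0,-0.3],"jaw": 0.01},{"offset": [0,-0.025,0],"rotation": [0,0,-0.5],"jaw": 0.01},{"offset": [0,-0.03,0],"rotation": [0,0,-0.6],"jaw": 0.01}])

```text
clock: 12.2
eef_pos: [0.4903, 0.3711, 0.2121]
tool_rot: [0.528, 3.095, 0.004]
wrist_force: [1.5, 0.1, -1.6]
opening: 0.224
```

```bash
python3 -c "
from h import *
plan([.5959,-.0808,.22],101)"
```

```text
t 12.2 pos [0.4903, 0.3711, 0.2121] tooly 70.64 tilt 0.17 q [0.65, 0.3, 0.14, 1.41, 0.0, 0.99] F [1.5, 0.1, -1.6] op 0.224
offset [-0.2495, -0.3914, -0.0088] rot [[0.024, 0.017, -5.059]]
```

Emit:
send_rows(targets=[{"offset": [-0.014,-0.021,-0.003],"rotation": [0,0,-0.8],"jaw": 0.01},{"offset": [-0.015,-0.028,-0.003],"rotation": [0,0,-1],"jaw": 0.01},{"offset": [-0.012,-0.032,-0.002],"rotation": [0,0,-1],"jaw": 0.01},{"offset": [-0.009,-0.034,0],"rotation": [0,0,-1],"jaw": 0.01},{"offset": [-0.005,-0.035,0],"rotation": [0,0,-0.8],"jaw": 0.01}])

```text
clock: 12.62
eef_pos: [0.5248, 0.2106, 0.2229]
tool_rot: [-0.276, 3.123, 0.008]
wrist_force: [0.1, -0.2, -1.2]
opening: 0.226
```

```bash
python3 -c "
from h import *
plan([.5959,-.0808,.22],101)"
```

```text
t 12.6167 pos [0.5248, 0.2106, 0.2229] tooly 100.1 tilt 0.47 q [0.38, 0.2, 0.03, 1.4, 0.0, 0.2] F [0.1, -0.2, -1.2] op 0.226
offset [-0.0188, -0.2994, 0.0016] rot [[0.043, 0.065, -0.149]]
```

Emit:
send_rows(targets=[{"offset": [-0.002,-0.035,0],"rotation": [0.04,0.06,-0.15],"jaw": 0.01},{"offset": [-0.002,-0.037,0],"rotation": [0,0,0],"jaw": 0.01},{"offset": [-0.002,-0.037,0],"rotation": [0,0,0],"jaw": 0.01},{"offset": [-0.002,-0.037,0],"rotation": [0,0,0],"jaw": 0.01},{"offset": [-0.002,-0.03,0],"rotation": [0,0,0],"jaw": 0.01}])

```text
clock: 13.03
eef_pos: [0.569, 0.0309, 0.2244]
tool_rot: [-0.311, 3.122, 0.0]
wrist_force: [1.0, -0.6, -1.1]
opening: 0.227
```

```bash
python3 -c "
from h import *
plan([.5959,-.0808,.22],101)"
```

```text
t 13.0333 pos [0.569, 0.0309, 0.2244] tooly 101.38 tilt 0.25 q [0.05, 0.21, 0.05, 1.41, 0.0, -0.14] F [1.0, -0.6, -1.1] op 0.227
offset [-0.0043, -0.1148, 0.0045] rot [[-0.001, 0.042, 0.063]]
```

Emit:
send_rows(targets=[{"offset": [-0.001,-0.03,0.001],"rotation": [0,0.04,0.06],"jaw": 0.01},{"offset": [-0.001,-0.03,0],"rotation": [0,0,0],"jaw": 0.01},{"offset": [-0.001,-0.025,0],"rotation": [0,0,0],"jaw": 0.01},{"offset": [-0.001,-0.018,0],"rotation": [0,0,0],"jaw": 0.01},{"offset": [0,-0.004,0],"rotation": [0,0,0],"jaw": 0.01}])

```text
clock: 13.45
eef_pos: [0.5948, -0.0848, 0.2237]
tool_rot: [-0.29, 3.126, -0.003]
wrist_force: [-0.0, 0.1, -1.4]
opening: 0.228
```

Emit:
send_rows(targets=[{"offset": [0,0,0],"rotation": [0,0,0],"jaw": 0.01},{"offset": [0,0,0.01],"rotation": [0,0,0],"jaw": 0.01},{"offset": [0,0,0.01],"rotation": [0,0,0],"jaw": 0.01},{"offset": [0,0,0],"rotation": [0,0,0],"jaw": 0.01},{"offset": [0,0,0],"rotation": [0,0,0],"jaw": 0.01}])

```text
clock: 13.87
eef_pos: [0.5942, -0.0831, 0.2012]
tool_rot: [-0.29, 3.126, -0.001]
wrist_force: [0.3, 0.6, -2.0]
opening: 0.222
```

```bash
cat > look.py <<'E'
from h import *
import sys
# fork drawn at the pose expected from TCP (offset -2.5mm along fork x), stand drawn
def look(tag,h=40,k=7,S=(.602,-.1255,11),dx=-.0025,draw=True,ctr=[.593,-.08,.11]):
    s=read_state(); R=Ro.from_rotvec(s['tool_rot']).as_matrix()
    a=np.degrees(np.arctan2(R[1,1],R[0,1]))-90
    p=s['eef_pos']; K=(p[0]+dx*np.cos(np.radians(a)),p[1]+dx*np.sin(np.radians(a)),a,p[2]-.0775)
    ims=[]
    for c in('side','top'):
        f=grab(c); over(f,[(K,FORK),(S,STAND)] if draw else [],proj(f,ctr)[0],h,'/tmp/x.png',k=k)
        im=cv2.imread('/tmp/x.png'); w=im.shape[1]//2; ims.append(im)
        cv2.imwrite(f'pics/{tag}_{c}.png',cv2.resize(im,None,fx=min(1,800/im.shape[1]),fy=min(1,800/im.shape[1])))
E
python3 -c "
from look import *
plan([.5959,-.0808,.22],101)
look('b1')"
```

```text
t 13.8667 pos [0.5942, -0.0831, 0.2012] tooly 100.61 tilt 0.11 q [-0.14, 0.27, 0.08, 1.38, -0.0, -0.32] F [0.3, 0.6, -2.0] op 0.222
offset [-0.0022, 0.002, -0.0188] rot [[-0.007, 0.016, -0.065]]
```

View pics/b1_side.png

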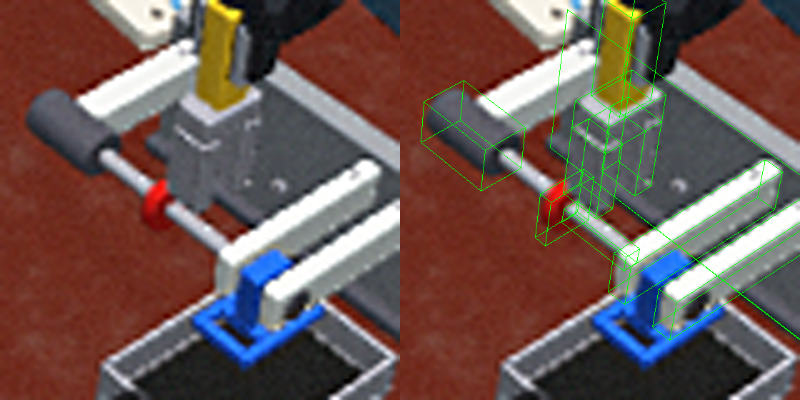

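View pics/b1_top.png

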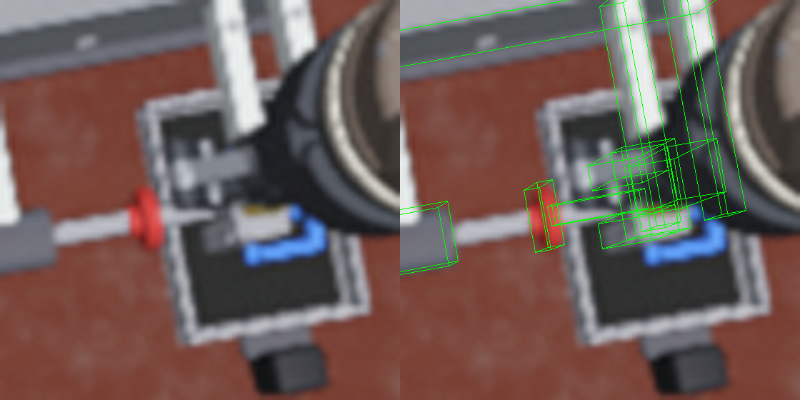

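```bash
python3 -c "
from look import *
import pickle
fr={c:grab(c) for c in('side','top')}; pickle.dump((fr,read_state()),open('f1.pkl','wb'))
for c in fr:
  u,v=[int(a) for a in proj(fr[c],[.593,-.075,.11])[0]]; print(c,u-30,v-30)
  im=cv2.resize(fr[c]['pixels'][v-30:v+30,u-30:u+30,::-1],None,fx=10,fy=10,interpolation=cv2.INTER_CUBIC)
  cv2.imwrite(f'pics/b2_{c}.png',np.clip(im*1.3,0,255).astype('uint8'))
"
```

```text
side 286 192
top 317 137
```

View pics/b2_side.png

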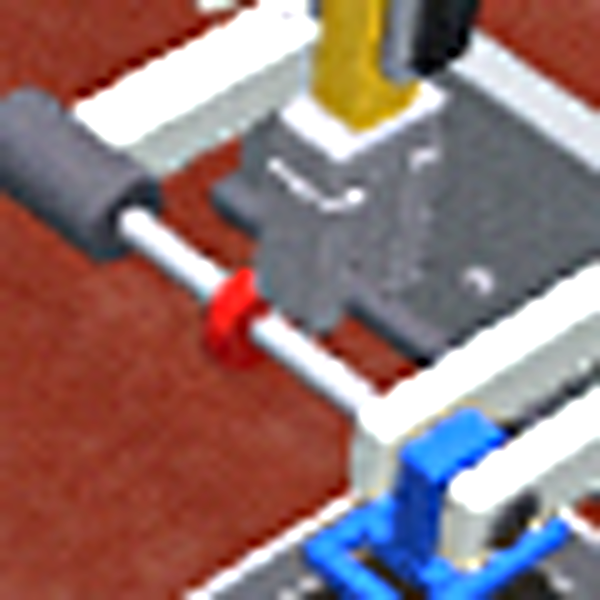

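View pics/b2_top.png

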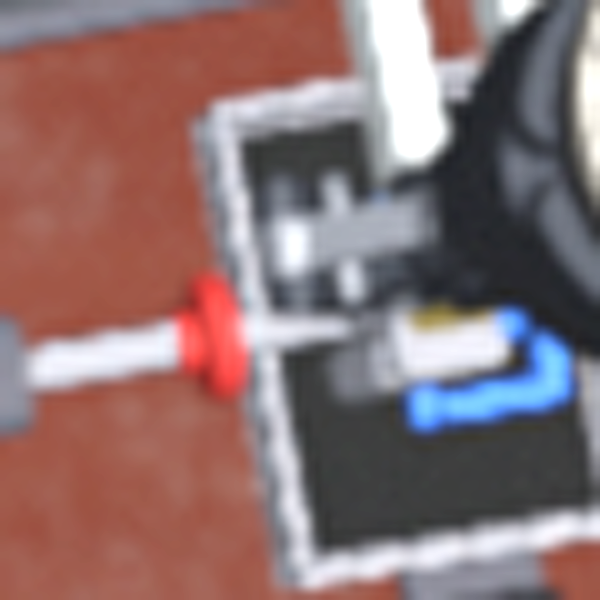

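```bash
cat > rel.py <<'E'
from h import *; import pickle
from scipy.optimize import least_squares
def solve(fr,os_,ot,fs,ft,bs,bt,yaw,ls=(),lt=(),sh=((0,-.67),(.41,.44)),k=10):
    q=lambda o,L:np.array(L)/k-.5+o
    def rf(p):
        o=[]
        for c,org,L,d in(('side',os_,fs,sh[0]),('top',ot,ft,sh[1])):
            if L: o.append((proj(fr[c],loc((p[0],p[1],yaw,p[2]),np.array([a for a,_ in L])/1000))+d-q(org,[b for _,b in L])).ravel())
        return np.concatenate(o)
    s=least_squares(rf,[.593,-.08,.12],x_scale=.01); print("fork",s.x.round(4),"res",rf(s.x).reshape(-1,2).round(1).tolist())
    # stand pose: bar axis line (pixel points on axis), plus fixed points
    def rb(p):
        o=[]
        for c,org,L,P,d in(('side',os_,bs,ls,sh[0]),('top',ot,bt,lt,sh[1])):
            ab=proj(fr[c],loc(p,np.array([[0,20,88],[0,120,88]])/1000))+d; t=ab[1]-ab[0]; n=np.array([-t[1],t[0]])/np.hypot(*t)
            o.append((q(org,L)-ab[0])@n)
            if P: o.append((proj(fr[c],loc(p,np.array([a for a,_ in P])/1000))+d-q(org,[b for _,b in P])).ravel())
        return np.concatenate(o)
    t=least_squares(rb,[.602,-.1255,10.6],x_scale=[.01,.01,1]); print("stand",t.x.round(4),"res",rb(t.x).round(1).tolist())
    d=Ro.from_euler('z',t.x[2],degrees=True).as_matrix().T@[s.x[0]-t.x[0],s.x[1]-t.x[1],0]
    print("fork in stand frame mm",(d*1000).round(1))
E
python3 - <<'E'
from rel import *
fr,s=pickle.load(open('f1.pkl','rb'))
solve(fr,[286,192],[317,137],
 [((-20,12,63),(285,112)),((-20,-12,63),(343,161)),((20,-12,63),(446,98)),((-20,-12,45),(345,206)),((20,-12,45),(428,157)),((-20,-12,0),(322,330)),((-20,12,0),(262,288))],
 [((-20,12,63),(400,378)),((-20,-12,63),(509,361))],
 [(130,218),(180,256),(290,340),(360,396)],[(35,365),(120,352),(180,345),(260,333),(345,325)],10.6,
 ls=[((0,72,88),(238,318))],lt=[((0,72,88),(213,338))])
E
```

```text
fork [ 0.5923 -0.0844  0.1236] res [[-1.0, -0.5], [-0.0, -0.2], [1.0, -0.4], [-1.0, 0.7], [2.0, -0.9], [-0.6, 1.3], [-1.2, 0.3], [0.1, -0.3], [0.1, -0.5]]
stand [ 0.6002 -0.125   9.6223] res [0.2, 0.4, 0.9, 1.0, 0.9, -0.2, -0.0, 0.0, -0.2, -0.2, -0.7, -0.5, 0.1]
fork in stand frame mm [-1.  41.3  0. ]
```

Emit:
send_rows(targets=[{"offset": [-0.001,0.002,0.007],"rotation": [0,0,0.03],"jaw": 0.01},{"offset": [0,0,0.008],"rotation": [0,0,0],"jaw": 0.01},{"offset": [0,0,0.005],"rotation": [0,0,0],"jaw": 0.01},{"offset": [0,0,0],"rotation": [0,0,0],"jaw": 0.01},{"offset": [0,0,0],"rotation": [0,0,0],"jaw": 0.01}])

```text
clock: 14.48
eef_pos: [0.5959, -0.0806, 0.1807]
tool_rot: [-0.285, 3.124, -0.002]
wrist_force: [0.1, 0.4, -1.1]
opening: 0.225
```

```bash
python3 -c "
from look import *
import pickle
plan([.5952,-.081,.1345],100.6)
fr={c:grab(c) for c in('side','top')}; pickle.dump((fr,read_state()),open('f2.pkl','wb'))
for c in fr:
  u,v=[int(a) for a in proj(fr[c],[.593,-.075,.11])[0]]; print(c,u-30,v-30)
  im=cv2.resize(fr[c]['pixels'][v-30:v+30,u-30:u+30,::-1],None,fx=10,fy=10,interpolation=cv2.INTER_CUBIC)
  cv2.imwrite(f'pics/b3_{c}.png',np.clip(im*1.3,0,255).astype('uint8'))
"
```

```text
t 14.4833 pos [0.5959, -0.0806, 0.1807] tooly 100.44 tilt 0.28 q [-0.13, 0.27, 0.03, 1.33, -0.0, -0.32] F [0.1, 0.4, -1.1] op 0.225
offset [0.001, -0.0001, 0.0462] rot [[-0.017, 0.043, -0.027]]
side 286 192
top 317 137
```

View pics/b3_side.png

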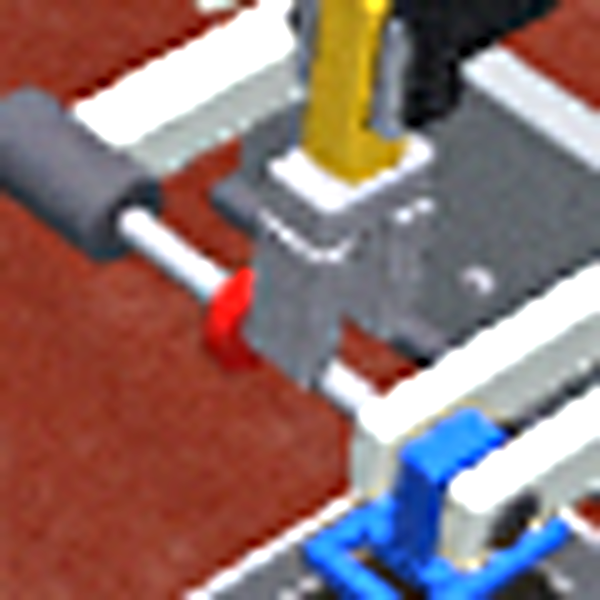

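View pics/b3_top.png

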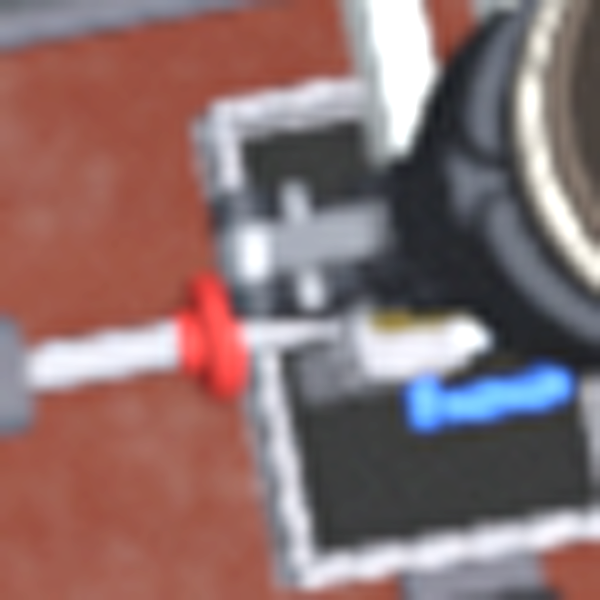

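```bash
python3 - <<'E'
from rel import *
fr,s=pickle.load(open('f2.pkl','rb'))
solve(fr,[286,192],[317,137],
 [((-20,12,63),(272,166)),((-20,-12,63),(330,212)),((20,-12,63),(433,152)),((-20,-12,45),(328,258)),((20,-12,45),(430,206)),((-20,-12,0),(308,386)),((-20,12,0),(250,340))],
 [((-20,12,63),(362,382)),((-20,-12,63),(470,365)),((-20,12,0),(305,403))],
 [(130,218),(180,256),(350,388)],[(35,365),(120,352),(180,345),(260,333),(345,325)],10.4,
 ls=[((0,72,88),(238,318))],lt=[((0,72,88),(213,338))])
E
```

```text
fork [ 0.5933 -0.0819  0.1031] res [[-0.8, -0.5], [0.1, 0.1], [1.1, -0.4], [-0.5, 0.7], [0.5, -0.5], [-0.3, 0.7], [-1.0, 0.1], [0.4, -0.3], [0.2, -0.4], [-0.3, -0.1]]
stand [ 0.5995 -0.1251  9.2257] res [0.2, 0.4, 1.1, 0.8, -0.1, -0.0, 0.0, -0.1, -0.1, -0.5, -0.4, 0.2]
fork in stand frame mm [ 0.8 43.7  0. ]
```

Emit:
send_rows(targets=[{"offset": [0.0005,0,0.006],"rotation": [0,0,0.05],"jaw": 0.01},{"offset": [0,0,0.006],"rotation": [0,0,0],"jaw": 0.01},{"offset": [0,0,0.004],"rotation": [0,0,0],"jaw": 0.01},{"offset": [0,0,0.004],"rotation": [0,0,0],"jaw": 0.01},{"offset": [0,0,0],"rotation": [0,0,0],"jaw": 0.01}])

```text
clock: 15.0
eef_pos: [0.5959, -0.0812, 0.1594]
tool_rot: [-0.275, 3.124, -0.003]
wrist_force: [0.3, -0.4, -1.1]
opening: 0.231
```

```bash
python3 -c "
from look import *
plan([.5954,-.081,.1345],100.3)
look('b4',draw=False)"
```

```text
t 15.0 pos [0.5959, -0.0812, 0.1594] tooly 100.07 tilt 0.35 q [-0.14, 0.27, -0.01, 1.28, -0.0, -0.31] F [0.3, -0.4, -1.1] op 0.231
offset [0.0006, 0.0003, 0.0249] rot [[-0.021, 0.055, -0.038]]
```

View pics/b4_side.png

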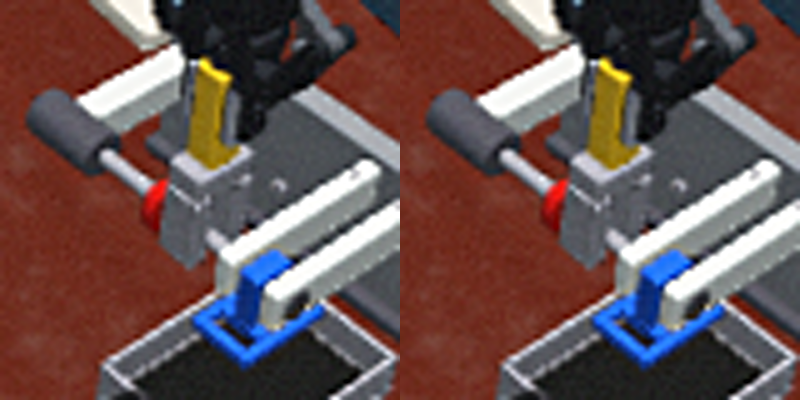

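Emit:
send_rows(targets=[{"offset": [0,0,0.006],"rotation": [-0.02,0.05,0],"jaw": 0.01},{"offset": [0,0,0.007],"rotation": [0,0,0],"jaw": 0.01},{"offset": [0,0,0.006],"rotation": [0,0,0],"jaw": 0.01},{"offset": [0,0,0.003],"rotation": [0,0,0],"jaw": 0.01},{"offset": [0,0,0],"rotation": [0,0,0],"jaw": 0.01}])

```text
clock: 15.52
eef_pos: [0.5967, -0.0812, 0.1365]
tool_rot: [-0.276, 3.128, -0.0]
wrist_force: [-0.6, -0.7, -0.4]
opening: 0.223
```

```bash
python3 -c "
from look import *
import pickle
plan([.5954,-.081,.1365],100.3)
fr={c:grab(c) for c in('side','top')}; pickle.dump((fr,read_state()),open('f3.pkl','wb'))
for c in fr:
  u,v=[int(a) for a in proj(fr[c],[.593,-.075,.11])[0]]
  im=cv2.resize(fr[c]['pixels'][v-30:v+30,u-30:u+30,::-1],None,fx=10,fy=10,interpolation=cv2.INTER_CUBIC)
  cv2.imwrite(f'pics/b5_{c}.png',np.clip(im*1.3,0,255).astype('uint8'))
"
```

```text
t 15.5167 pos [0.5967, -0.0812, 0.1365] tooly 100.08 tilt 0.11 q [-0.14, 0.28, -0.05, 1.24, 0.0, -0.31] F [-0.6, -0.7, -0.4] op 0.223
offset [0.0012, 0.0005, 0.0] rot [[-0.004, 0.017, -0.037]]
```

View pics/b5_side.png

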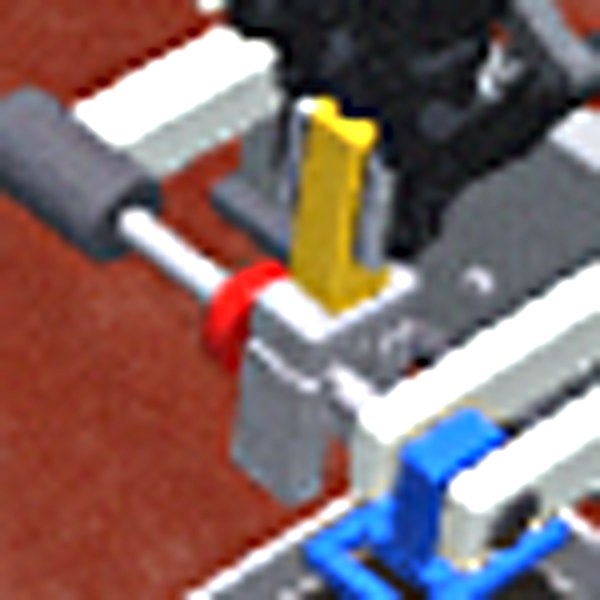

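View pics/b5_top.png

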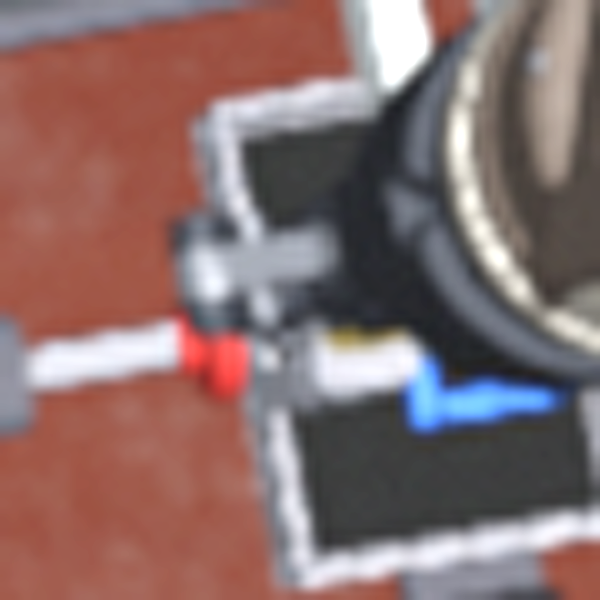

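Emit:
send_rows(targets=[{"offset": [0.0005,0.003,0],"rotation": [0,0,0],"jaw": 0.01},{"offset": [0,0.004,0],"rotation": [0,0,0],"jaw": 0.01},{"offset": [0,0.004,0],"rotation": [0,0,0],"jaw": 0.01},{"offset": [0,0.004,0],"rotation": [0,0,0],"jaw": 0.01},{"offset": [0,0.004,0],"rotation": [0,0,0],"jaw": 0.01}])

```text
clock: 16.03
eef_pos: [0.5933, -0.0629, 0.138]
tool_rot: [-0.273, 3.126, -0.006]
wrist_force: [1.0, -3.5, -4.6]
opening: 0.229
```

```bash
python3 -c "
from look import *
plan([.5967,-.0812,.1365],100.08)"
```

```text
t 16.0333 pos [0.5933, -0.0629, 0.138] tooly 100.0 tilt 0.3 q [-0.1, 0.27, -0.06, 1.24, -0.0, -0.28] F [1.0, -3.5, -4.6] op 0.229
offset [-0.0002, -0.0186, 0.0016] rot [[-0.04, 0.03, -0.014]]
```

Emit:
send_rows(targets=[{"offset": [0,0.004,0.001],"rotation": [0,0.03,0],"jaw": 0.01},{"offset": [0,0.004,0.0005],"rotation": [0,0,0],"jaw": 0.01},{"offset": [0,0.004,0],"rotation": [0,0,0],"jaw": 0.01},{"offset": [0,0.004,0],"rotation": [0,0,0],"jaw": 0.01},{"offset": [0,0.002,0],"rotation": [0,0,0],"jaw": 0.01}])

```text
clock: 16.45
eef_pos: [0.59, -0.0455, 0.1374]
tool_rot: [-0.273, 3.129, -0.018]
wrist_force: [0.3, -3.8, -1.3]
opening: 0.225
```

```bash
python3 -c "
from look import *
plan([.5967,-.0812,.1365],100.08)
look('p1',draw=False)"
```

```text
t 16.45 pos [0.59, -0.0455, 0.1374] tooly 99.98 tilt 0.64 q [-0.07, 0.26, -0.07, 1.23, -0.01, -0.25] F [0.3, -3.8, -1.3] op 0.225
offset [-0.0004, -0.0363, 0.0013] rot [[-0.107, 0.0, -0.017]]
```

View pics/p1_side.png

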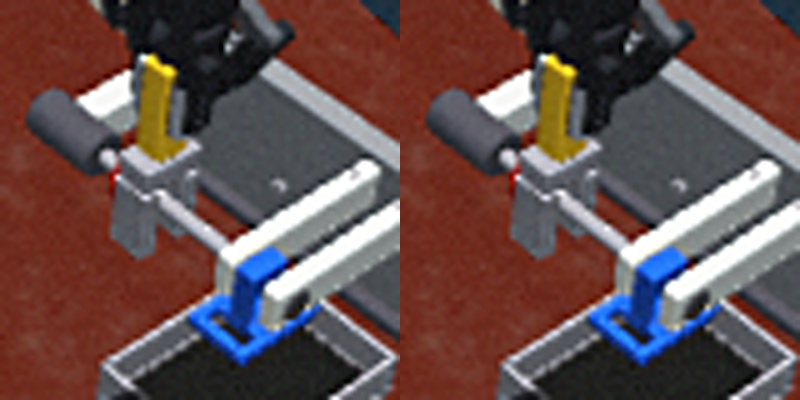

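Emit:
send_rows(targets=[{"offset": [0,0.003,0.0005],"rotation": [-0.1,0,0],"jaw": 0.01},{"offset": [0,0.003,0],"rotation": [0,0,0],"jaw": 0.01},{"offset": [0,0.002,0],"rotation": [0,0,0],"jaw": 0.01},{"offset": [0,0,0],"rotation": [0,0,0],"jaw": 0.01},{"offset": [0,0,0],"rotation": [0,0,0],"jaw": 0.01}])

```text
clock: 16.97
eef_pos: [0.5888, -0.0391, 0.1372]
tool_rot: [-0.272, 3.13, -0.005]
wrist_force: [0.4, -4.8, -1.9]
opening: 0.224
```

```bash
python3 -c "
from look import *
plan([.5967,-.0812,.1365],100.08)
look('p2',draw=False)"
```

```text
t 16.9667 pos [0.5888, -0.0391, 0.1372] tooly 99.93 tilt 0.19 q [-0.06, 0.26, -0.07, 1.24, -0.0, -0.24] F [0.4, -4.8, -1.9] op 0.224
offset [-0.0005, -0.0429, 0.0008] rot [[-0.032, -0.0, -0.024]]
```

View pics/p2_side.png

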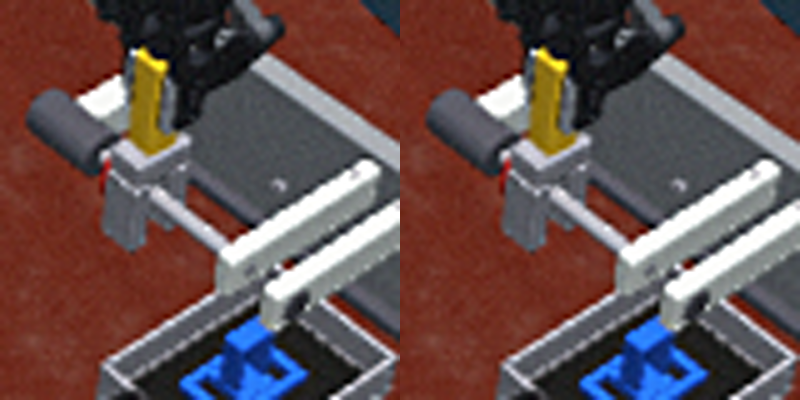

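The buckle has dropped into the tray. Ease the bar back slowly.

Emit:
send_rows(targets=[{"offset": [0,-0.002,0],"rotation": [0,0,0],"jaw": 0.01},{"offset": [0,-0.003,0],"rotation": [0,0,0],"jaw": 0.01},{"offset": [0,-0.003,0],"rotation": [0,0,0],"jaw": 0.01},{"offset": [0,-0.003,0],"rotation": [0,0,0],"jaw": 0.01},{"offset": [0,-0.003,0],"rotation": [0,0,0],"jaw": 0.01}])

```text
clock: 17.48
eef_pos: [0.5917, -0.0541, 0.1372]
tool_rot: [-0.272, 3.129, -0.004]
wrist_force: [0.2, -3.1, -1.4]
opening: 0.223
```

Emit:
send_rows(targets=[{"offset": [0,-0.003,0],"rotation": [0,0,0],"jaw": 0.01},{"offset": [0,-0.003,0],"rotation": [0,0,0],"jaw": 0.01},{"offset": [0,-0.003,0],"rotation": [0,0,0],"jaw": 0.01},{"offset": [0,-0.003,0],"rotation": [0,0,0],"jaw": 0.01},{"offset": [0,-0.003,0],"rotation": [0,0,0],"jaw": 0.01}])

```text
clock: 17.9
eef_pos: [0.5947, -0.0695, 0.1371]
tool_rot: [-0.272, 3.129, 0.001]
wrist_force: [1.1, -1.1, -1.2]
opening: 0.225
```

```bash
python3 -c "
from look import *
plan([.5967,-.0812,.1365],100.08)"
```

```text
t 17.9 pos [0.5947, -0.0695, 0.1371] tooly 99.93 tilt 0.08 q [-0.12, 0.28, -0.05, 1.24, 0.0, -0.29] F [1.1, -1.1, -1.2] op 0.225
offset [0.0001, -0.0119, 0.0006] rot [[0.007, 0.012, -0.025]]
```

Emit:
send_rows(targets=[{"offset": [0,-0.0025,0],"rotation": [0,0,0],"jaw": 0.01},{"offset": [0,-0.0025,0],"rotation": [0,0,0],"jaw": 0.01},{"offset": [0,-0.0025,0],"rotation": [0,0,0],"jaw": 0.01},{"offset": [0,-0.0025,0],"rotation": [0,0,0],"jaw": 0.01},{"offset": [0,-0.002,0],"rotation": [0,0,0],"jaw": 0.01}])

```text
clock: 18.32
eef_pos: [0.5968, -0.0801, 0.1368]
tool_rot: [-0.273, 3.129, 0.01]
wrist_force: [1.0, -0.5, -1.3]
opening: 0.229
```

```bash
python3 -c "
from look import *
plan([.5967,-.0812,.1365],100.08)
look('r1',draw=False)"
```

```text
t 18.3167 pos [0.5968, -0.0801, 0.1368] tooly 99.99 tilt 0.38 q [-0.14, 0.29, -0.04, 1.24, 0.01, -0.31] F [1.0, -0.5, -1.3] op 0.229
offset [0.0003, -0.0011, 0.0003] rot [[0.062, 0.015, -0.015]]
```

View pics/r1_side.png

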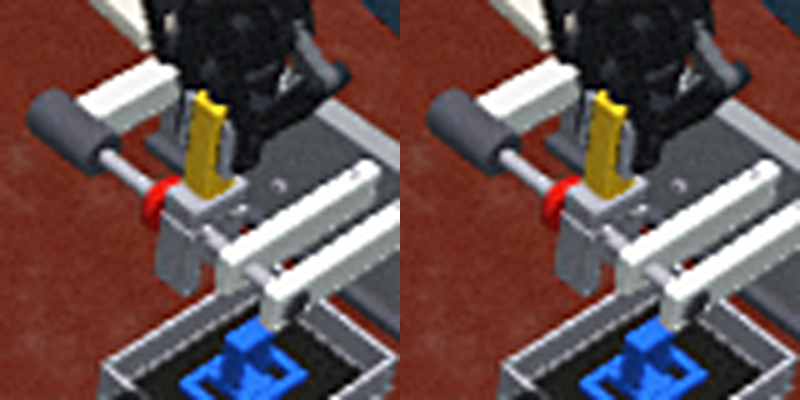

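View pics/r1_top.png

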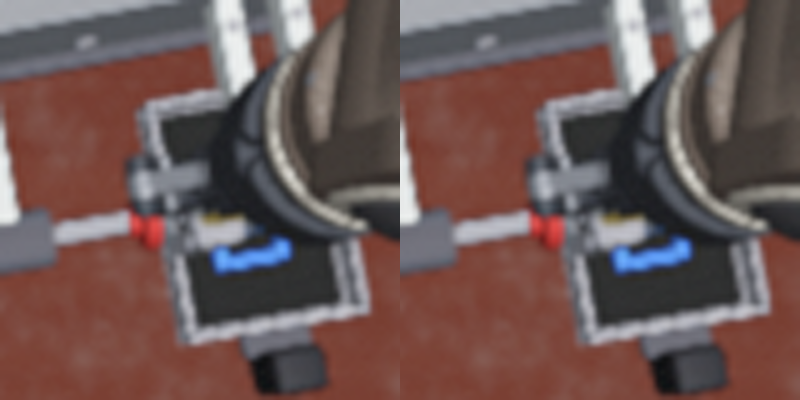

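Emit:
send_rows(targets=[{"offset": [0,-0.001,-0.01],"rotation": [0.06,0,0],"jaw": 0.01},{"offset": [0,0,-0.015],"rotation": [0,0,0],"jaw": 0.01},{"offset": [0,0,-0.02],"rotation": [0,0,0],"jaw": 0.01},{"offset": [0,0,-0.025],"rotation": [0,0,0],"jaw": 0.01},{"offset": [0,0,-0.025],"rotation": [0,0,0],"jaw": 0.01}])

```text
clock: 18.83
eef_pos: [0.5935, -0.0805, 0.2308]
tool_rot: [0.273, -3.12, -0.003]
wrist_force: [1.6, 0.5, -1.2]
opening: 0.228
```

```bash
python3 -c "
from look import *
plan([.5,.19,.2],100)"
```

```text
t 18.8333 pos [0.5935, -0.0805, 0.2308] tooly 99.99 tilt 0.56 q [-0.13, 0.28, 0.15, 1.46, -0.0, -0.31] F [1.6, 0.5, -1.2] op 0.228
offset [0.0448, 0.2825, 0.032] rot [[0.027, -0.089, -0.001]]
```

Emit:
send_rows(targets=[{"offset": [0.004,0.025,0],"rotation": [0.027,-0.09,0],"jaw": 0.01},{"offset": [0.006,0.035,0],"rotation": [0,0,0],"jaw": 0.01},{"offset": [0.006,0.036,0],"rotation": [0,0,0],"jaw": 0.01},{"offset": [0.006,0.036,0],"rotation": [0,0,0],"jaw": 0.01},{"offset": [0.006,0.036,0],"rotation": [0,0,0],"jaw": 0.01}])

```text
clock: 19.25
eef_pos: [0.5409, 0.0794, 0.2417]
tool_rot: [-0.255, 3.114, -0.007]
wrist_force: [0.3, -0.2, -2.1]
opening: 0.226
```

Emit:
send_rows(targets=[{"offset": [0.006,0.035,0],"rotation": [0,0,0],"jaw": 0.01},{"offset": [0.005,0.028,0.005],"rotation": [0,0,0],"jaw": 0.01},{"offset": [0.002,0.015,0.01],"rotation": [0,0,0],"jaw": 0.01},{"offset": [0,0.004,0.015],"rotation": [0,0,0],"jaw": 0.01},{"offset": [0,0,0],"rotation": [0,0,0],"jaw": 0.01}])

```text
clock: 19.67
eef_pos: [0.511, 0.1692, 0.2169]
tool_rot: [-0.269, 3.105, -0.001]
wrist_force: [0.1, -0.1, -1.7]
opening: 0.226
```

```bash
python3 -c "
from look import *
plan([.5,.19,.085],100)"
```

```text
t 19.6667 pos [0.511, 0.1692, 0.2169] tooly 99.89 tilt 1.45 q [0.32, 0.13, -0.06, 1.36, -0.01, 0.15] F [0.1, -0.1, -1.7] op 0.226
offset [0.0106, 0.0227, 0.1316] rot [[-0.029, 0.239, -0.018]]
```

Emit:
send_rows(targets=[{"offset": [0.003,0.005,0.02],"rotation": [-0.03,0.24,0],"jaw": 0.01},{"offset": [0.003,0.006,0.03],"rotation": [0,0,0],"jaw": 0.01},{"offset": [0.002,0.004,0.03],"rotation": [0,0,0],"jaw": 0.01},{"offset": [0,0,0.02],"rotation": [0,0,0],"jaw": 0.01},{"offset": [0,0,0],"rotation": [0,0,0],"jaw": 0.01}])

```text
clock: 20.08
eef_pos: [0.5025, 0.1833, 0.1166]
tool_rot: [-0.269, 3.127, 0.002]
wrist_force: [-0.5, 0.2, -1.2]
opening: 0.224
```

```bash
python3 -c "
from dbg import *
plan([.5,.19,.079],100)
p=read_state()['eef_pos']
dbg('pics/d1.png',ctr=[p[0],p[1],.05],h=40,k=7,gain=1.2)"
```

```text
t 20.0833 pos [0.5025, 0.1833, 0.1166] tooly 99.85 tilt 0.19 q [0.35, 0.16, -0.24, 1.16, 0.0, 0.18] F [-0.5, 0.2, -1.2] op 0.224
offset [0.0014, 0.007, 0.0377] rot [[0.011, 0.029, -0.026]]
```

View pics/d1.png

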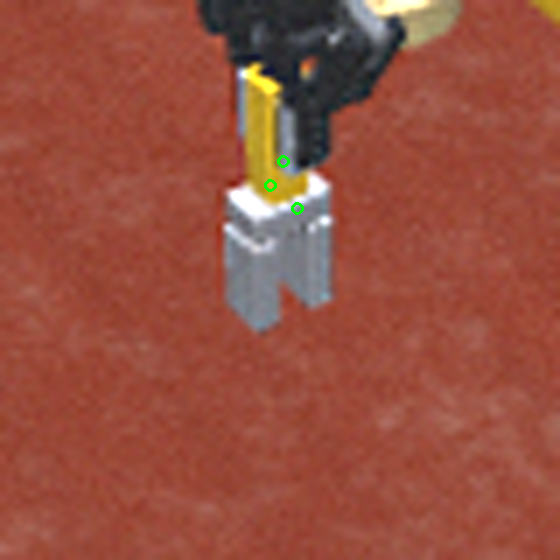

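Clear desk below. Lower to about 3 mm, then creep to contact.

Emit:
send_rows(targets=[{"offset": [0,0.002,0.01],"rotation": [0.01,0.03,0],"jaw": 0.01},{"offset": [0,0,0.012],"rotation": [0,0,0],"jaw": 0.01},{"offset": [0,0,0.008],"rotation": [0,0,0],"jaw": 0.01},{"offset": [0,0,0.003],"rotation": [0,0,0],"jaw": 0.01},{"offset": [0,0,0],"rotation": [0,0,0],"jaw": 0.01}])

```text
clock: 20.55
eef_pos: [0.5062, 0.1852, 0.087]
tool_rot: [-0.265, 3.124, 0.003]
wrist_force: [-0.4, 0.5, -1.2]
opening: 0.223
```

```bash
python3 -c "
from dbg import *
plan([.5023,.185,.0775],100)"
```

```text
t 20.55 pos [0.5062, 0.1852, 0.087] tooly 99.68 tilt 0.36 q [0.35, 0.18, -0.28, 1.1, 0.0, 0.18] F [-0.4, 0.5, -1.2] op 0.223
offset [0.0039, 0.0004, 0.0094] rot [[0.012, 0.059, -0.053]]
```

Emit:
send_rows(targets=[{"offset": [0,0,0.003],"rotation": [0.012,0.06,0],"jaw": 0.01},{"offset": [0,0,0.003],"rotation": [0,0,0],"jaw": 0.01},{"offset": [0,0,0.001],"rotation": [0,0,0],"jaw": 0.01},{"offset": [0,0,0],"rotation": [0,0,0],"jaw": 0.01},{"offset": [0,0,0],"rotation": [0,0,0],"jaw": 0.01}])

```text
clock: 20.97
eef_pos: [0.5072, 0.1854, 0.0808]
tool_rot: [-0.265, 3.129, 0.001]
wrist_force: [-0.2, -0.7, -1.5]
opening: 0.227
```

```bash
python3 -c "
from dbg import *
plan([.5023,.185,.0775],100)"
```

```text
t 20.9667 pos [0.5072, 0.1854, 0.0808] tooly 99.66 tilt 0.09 q [0.35, 0.19, -0.29, 1.09, -0.0, 0.18] F [-0.2, -0.7, -1.5] op 0.227
offset [0.0049, 0.0004, 0.0033] rot [[0.002, 0.015, -0.056]]
```

Emit:
send_rows(targets=[{"offset": [0,0,0.0015],"rotation": [0,0.015,0],"jaw": 0.01},{"offset": [0,0,0.001],"rotation": [0,0,0],"jaw": 0.01},{"offset": [0,0,0.001],"rotation": [0,0,0],"jaw": 0.01},{"offset": [0,0,0.0005],"rotation": [0,0,0],"jaw": 0.01},{"offset": [0,0,0],"rotation": [0,0,0],"jaw": 0.01}])

```text
clock: 21.38
eef_pos: [0.5077, 0.1857, 0.0776]
tool_rot: [-0.265, 3.129, 0.001]
wrist_force: [-0.3, 0.3, -2.1]
opening: 0.226
```

```bash
python3 -c "
from dbg import *
plan([.5023,.185,.0775],100)"
```

```text
t 21.3833 pos [0.5077, 0.1857, 0.0776] tooly 99.67 tilt 0.1 q [0.35, 0.2, -0.29, 1.08, 0.0, 0.18] F [-0.3, 0.3, -2.1] op 0.226
offset [0.0055, 0.0002, 0.0001] rot [[0.005, 0.016, -0.054]]
```

Emit:
send_rows(targets=[{"offset": [0,0,0.0007],"rotation": [0,0,0],"jaw": 0.01},{"offset": [0,0,0.0005],"rotation": [0,0,0],"jaw": 0.01},{"offset": [0,0,0.0003],"rotation": [0,0,0],"jaw": 0.01},{"offset": [0,0,0],"rotation": [0,0,0],"jaw": 0.01},{"offset": [0,0,0],"rotation": [0,0,0],"jaw": 0.01}])

```text
clock: 21.8
eef_pos: [0.5078, 0.1857, 0.0775]
tool_rot: [-0.265, 3.127, 0.002]
wrist_force: [-1.3, -0.4, 0.9]
opening: 0.223
```

```bash
python3 -c "
from dbg import *
plan([.5023,.185,.0775],100)"
```

```text
t 21.8 pos [0.5078, 0.1857, 0.0775] tooly 99.67 tilt 0.18 q [0.35, 0.2, -0.29, 1.08, 0.0, 0.18] F [-1.3, -0.4, 0.9] op 0.223
offset [0.0055, 0.0003, -0.0] rot [[0.007, 0.029, -0.055]]
```

Contact (Fz changed sign, z stopped). Release gently.

Emit:
send_rows(targets=[{"offset": [0,0,0],"rotation": [0,0,0],"jaw": 0.022},{"offset": [0,0,0],"rotation": [0,0,0],"jaw": 0.026},{"offset": [0,0,0],"rotation": [0,0,0],"jaw": 0.035},{"offset": [0,0,0],"rotation": [0,0,0],"jaw": 0.06},{"offset": [0,0,0],"rotation": [0,0,0],"jaw": 0.0854}])

```text
clock: 22.22
eef_pos: [0.5084, 0.1859, 0.077]
tool_rot: [-0.265, 3.127, 0.002]
wrist_force: [-0.1, -0.6, -0.2]
opening: 0.675
```

Emit:
send_rows(targets=[{"offset": [0,0,0],"rotation": [0,0,0],"jaw": 0.0854},{"offset": [0,0,0],"rotation": [0,0,0],"jaw": 0.0854},{"offset": [0,0,-0.01],"rotation": [0,0,0],"jaw": 0.0854},{"offset": [0,0,-0.025],"rotation": [0,0,0],"jaw": 0.0854},{"offset": [0,0,-0.03],"rotation": [0,0,0],"jaw": 0.0854}])

```text
clock: 22.63
eef_pos: [0.5043, 0.1844, 0.1382]
tool_rot: [0.264, -3.122, 0.003]
wrist_force: [0.8, -0.1, -0.0]
opening: 0.999
```

Emit:
send_rows(targets=[{"offset": [0,0,-0.03],"rotation": [0,0,0],"jaw": 0.0854},{"offset": [0.02,0,-0.03],"rotation": [0,0,0],"jaw": 0.0854},{"offset": [0.03,0.02,0],"rotation": [0,0,0],"jaw": 0.0854},{"offset": [0.03,0.03,0],"rotation": [0,0,0],"jaw": 0.0854},{"offset": [0.03,0.02,0],"rotation": [0,0,0],"jaw": 0.0854}])

```text
clock: 23.05
eef_pos: [0.389, 0.2355, 0.2113]
tool_rot: [-0.25, 3.127, 0.003]
wrist_force: [-0.0, 0.7, -0.5]
opening: 1.0
```

```bash
python3 -c "
from dbg import *
plan([.5023,.185,.2],100)
for c in('side','top'):
  f=grab(c); cv2.imwrite(f'pics/end_{c}.png',f['pixels'][:,:,::-1])
  print(c,[(n,[d['centre'].round(3).tolist() if hasattr(d['centre'],'round') else np.round(d['centre'],3).tolist() for d in landmark_of(c,n)][:2]) for n in('fork','buckle','collar','tape_roll','temp_logger')])
"
```

```text
t 23.05 pos [0.389, 0.2355, 0.2113] tooly 99.13 tilt 0.32 q [0.54, -0.01, -0.22, 1.35, -0.0, 0.39] F [-0.0, 0.7, -0.5] op 1.0
offset [-0.1038, -0.0679, 0.0117] rot [[0.016, 0.05, -0.145]]
side [('fork', [[0.502, 0.187, -0.004], [0.737, 0.183, 0.001]]), ('buckle', [[0.597, -0.122, 0.0]]), ('collar', [[0.587, -0.058, 0.087]]), ('tape_roll', [[0.67, 0.42, 0.004]]), ('temp_logger', [[0.734, 0.18, -0.003]])]
top [('fork', [[0.506, 0.184, -0.0], [0.584, -0.058, 0.084]]), ('buckle', [[0.606, -0.123, 0.006]]), ('collar', [[0.586, -0.057, 0.087], [0.668, 0.42, -0.004]]), ('tape_roll', [[0.666, 0.418, -0.002], [0.587, -0.059, 0.087]]), ('temp_logger', [[0.731, 0.181, -0.004]])]
```

View pics/end_side.png

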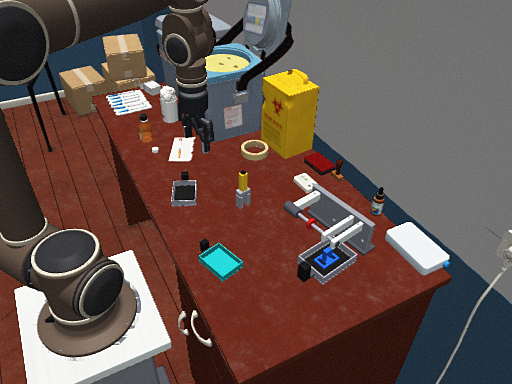

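View pics/end_top.png

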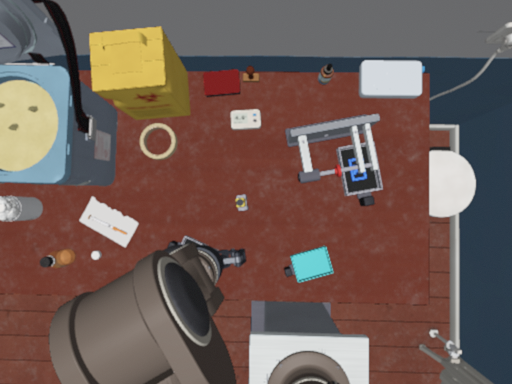

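Both views show the fork upright (side (243,190), top (241,203)). The buckle lies in the tray (side (326,258)), the collar is home, and the bystanders have not moved. I let the arm settle, then hand in.

Emit:
send_rows(targets=[{"offset": [0,0,0],"rotation": [0,0,0],"jaw": 0.0854},{"offset": [0,0,0],"rotation": [0,0,0],"jaw": 0.0854},{"offset": [0,0,0],"rotation": [0,0,0],"jaw": 0.0854},{"offset": [0,0,0],"rotation": [0,0,0],"jaw": 0.0854},{"offset": [0,0,0],"rotation": [0,0,0],"jaw": 0.0854}])

```text
clock: 24.07
eef_pos: [0.3906, 0.2333, 0.2083]
tool_rot: [-0.247, 3.132, -0.002]
wrist_force: [-0.1, -0.2, 0.3]
opening: 1.002
```

```bash
python3 -c "
from workcell import *
s=read_state(); print(s['clock'],s['eef_pos'],abs(s['dq']).max()); print(close_job())"
```

```text
24.0667 [0.39062779 0.23334251 0.20833   ] 0.001148536977081955
the job is handed in; nothing more can be done
None
```

The job is handed in at 24.1 s of the 72 s allowed, with every step done in the order asked.

- **Tray:** I gripped the larger grey tray by its block and slid it in under the buckle.
- **Bar:** With the fork over the bare bar, I pushed the collar until the buckle dropped into the tray, about 31 mm by my estimate. I then eased the bar home at about 0.04 m/s.
- **Fork:** It stands upright on the clear desk at about (0.505, 0.185), where the tray had been.

**Last checks:**
- Both cameras show the buckle lying in the tray, the collar back at its rest position, and the fork upright.
- The tape roll and temperature logger are within a few millimetres of where they started.
- The gripper is open and touching nothing, and the arm is at rest.

**Disagreements:**
- In both cameras the fingertips appeared about 24 mm higher than the reported TCP implied, so I set the grasp heights from the pictures instead.
- My estimates of the stand's yaw spread from about 9° to 13°. I used 10–11° for the tray and the fork, and the fork went over the bar without touching it.

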